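# Build up the ant nest and right its feeders

### The job

Set up the ant nest: stack every plain chamber tray on the fixed nest base and then the top tray, the one with steel pins on its rim, each with its corner pins fully home in the sockets below, and lower the red cover over the steel pins until it lies flush. Stand every tipped feeder tube upright in the feeder strip beside the others, so that all the feeders stand in the strip. Leave the dish, the jar and the hygrometer where they are; something may get knocked or slip on the way, so check your work and put it right.

Things in the scene. Friction and masses are not known exactly. Their poses are not given: they have to be found in the camera images.
- base_top (a point): the nest base, white, screwed to the bench: 112 (x) x 60 (y) like the trays, 24 high, on a flange 132 x 72 x 4, a clear tube stub at its +x end. Round sockets 10.5 wide, 11 deep in its top corners at x +-47, y +-21. Point: centre of its top face; z up. A tray fully home on it lies flush, its centre 14 above this face
- tray1_mid (a point): Plain white nest tray 112 (x) x 60 (y), walls 28 high, on four round-tipped corner pins 8 in diameter, 8 long, below it at x +-47, y +-21. Top corners flat, with round sockets 10.5 wide, 11 deep at x +-47, y +-21 for the pins of the tray above; plaster chambers inside. Point: its centre, half-way up the walls, 22 above the pin tips. Grip across the 60 (0.16 kg). Same either way round. May be absent
- tray2_mid (a point): Plain white nest tray 112 (x) x 60 (y), walls 28 high, on four round-tipped corner pins 8 in diameter, 8 long, below it at x +-47, y +-21. Top corners flat, with round sockets 10.5 wide, 11 deep at x +-47, y +-21 for the pins of the tray above; plaster chambers inside. Point: its centre, half-way up the walls, 22 above the pin tips. Grip across the 60 (0.16 kg). Same either way round. May be absent
- tray3_mid (a point): Plain white nest tray 112 (x) x 60 (y), walls 28 high, on four round-tipped corner pins 8 in diameter, 8 long, below it at x +-47, y +-21. Top corners flat, with round sockets 10.5 wide, 11 deep at x +-47, y +-21 for the pins of the tray above; plaster chambers inside. Point: its centre, half-way up the walls, 22 above the pin tips. Grip across the 60 (0.16 kg). Same either way round. May be absent
- toptray_mid (a point): Top tray: white nest tray 112 (x) x 60 (y), walls 28 high, on four round-tipped corner pins 8 in diameter, 8 long, below it at x +-47, y +-21. No sockets: four steel pins 6 in diameter, 12 high, with round tips, stand up from its rim at x +-46, y +-20 for the cover. Point: its centre, half-way up the walls, 22 above the pin tips. Grip across the 60 (0.16 kg). Same either way round
- toptray_rim (a point): the centre of the top tray's flat rim, 14 above toptray_mid; the cover sits flush on this face
- cover_grip (a point): the cover: red acrylic plate 112 (x) x 60 (y) x 5 thick, four round holes 8.5 in diameter at x +-46, y +-20; on top a white bridge handle: a bar 50 long (x), 12 wide (y), from 19 to 33 above the plate's underside, on two posts. Point: centre of the bar, 26 above the underside. Grip the bar across its 12 mm. Same either way round. 0.08 kg
- cover_under (a point): the centre of the underside of the cover plate, 26 below cover_grip
- strip_floor (a point): the feeder strip: a fixed white shallow channel, 300 long (y) x 56 wide (x), in which the feeder tubes stand in a row. Inside it is 46 wide and 290 long with a floor 4 above the bench; its rims are 12 above the bench, 5 thick. The point is at the centre of its floor; x across it, y along it, z up
- feeder1_mid (a point): feeder: clear tube 28 in diameter, yellow cap 36 in diameter x 14, white square foot 36 x 36 x 8; 106 high in all, 0.07 kg. Point: on its axis half-way up; z from foot to cap. It starts upright in the strip
- feeder2_mid (a point): feeder: clear tube 28 in diameter, yellow cap 36 in diameter x 14, white square foot 36 x 36 x 8; 106 high in all, 0.07 kg. Point: on its axis half-way up; z from foot to cap. It starts upright in the strip
- feeder3_mid (a point): feeder: clear tube 28 in diameter, yellow cap 36 in diameter x 14, white square foot 36 x 36 x 8; 106 high in all, 0.07 kg. Point: on its axis half-way up; z from foot to cap. It starts tipped over, lying level on the bench between robot and strip, axis 18 above the bench. May be absent
- feeder4_mid (a point): feeder: clear tube 28 in diameter, yellow cap 36 in diameter x 14, white square foot 36 x 36 x 8; 106 high in all, 0.07 kg. Point: on its axis half-way up; z from foot to cap. It starts tipped over, lying level on the bench between robot and strip, axis 18 above the bench. May be absent
- dish: bystander: small low glass feeding dish, 60 in diameter, 12 high; origin at the centre of its underside
- jar: bystander: small amber glass jar with a white lid, 48 in diameter, 55 high; origin at the centre of its underside
- gauge: bystander: round black hygrometer, 52 in diameter, 16 high; origin at the centre of its underside

How it is judged:
On the way, in this order (a step that is already met when the one before it is completed fails the run):
1. every plain tray is seated in the stack on the nest base (x of tray1_mid in the frame of base_top between -0.006 and 0.006 m and y of tray1_mid in the frame of base_top between -0.006 and 0.006 m and angle between the x axis of each of tray1_mid, tray2_mid, tray3_mid and the x axis of base_top, either way round below 0.08 rad and angle between each of tray1_mid, tray2_mid, tray3_mid's own z axis and vertical below 0.03 rad and (z of tray1_mid in the frame of base_top between 0.0115 and 0.0165 m or z of tray1_mid in the frame of base_top between 0.0395 and 0.0445 m or z of tray1_mid in the frame of base_top between 0.0675 and 0.0725 m) and x of tray2_mid in the frame of base_top between -0.006 and 0.006 m and y of tray2_mid in the frame of base_top between -0.006 and 0.006 m and (z of tray2_mid in the frame of base_top between 0.0115 and 0.0165 m or z of tray2_mid in the frame of base_top between 0.0395 and 0.0445 m or z of tray2_mid in the frame of base_top between 0.0675 and 0.0725 m) and x of tray3_mid in the frame of base_top between -0.006 and 0.006 m and y of tray3_mid in the frame of base_top between -0.006 and 0.006 m and (z of tray3_mid in the frame of base_top between 0.0115 and 0.0165 m or z of tray3_mid in the frame of base_top between 0.0395 and 0.0445 m or z of tray3_mid in the frame of base_top between 0.0675 and 0.0725 m)), for 0.2 s.
2. the top tray is seated on the plain trays (all of step 1 and x of toptray_mid in the frame of base_top between -0.006 and 0.006 m and y of toptray_mid in the frame of base_top between -0.006 and 0.006 m and angle between the x axis of toptray_mid and the x axis of base_top, either way round below 0.08 rad and angle between toptray_mid's own z axis and vertical below 0.03 rad and (z of toptray_mid in the frame of base_top between 0.0675 and 0.0725 m or z of toptray_mid in the frame of base_top between 0.0955 and 0.1005 m)), for 0.2 s.
3. the cover lies flush on the top tray, over its pins (all of step 2 and z of cover_under in the frame of toptray_rim between -0.002 and 0.002 m and horizontal distance between cover_under and toptray_rim below 0.004 m and angle between the x axis of cover_under and the x axis of toptray_rim, either way round below 0.08 rad and angle between the z axis of cover_under and the z axis of toptray_rim, either way round below 0.03 rad), for 0.2 s.
At the end, for the whole second after the job is handed in: Trays, then the top tray, stacked on the base within 6 mm, 4 degrees (either way round) and 2.5 mm of seated height; cover over its pins, within 4 mm of centre and 2 mm of flush; every feeder upright within 3 degrees on the strip floor; all at rest (all of step 3 and angle between each of feeder1_mid, feeder2_mid, feeder3_mid, feeder4_mid's own z axis and vertical below 0.06 rad and x of feeder1_mid in the frame of strip_floor between -0.01 and 0.01 m and y of feeder1_mid in the frame of strip_floor between -0.135 and 0.135 m and z of feeder1_mid in the frame of strip_floor between 0.05 and 0.056 m and x of feeder2_mid in the frame of strip_floor between -0.01 and 0.01 m and y of feeder2_mid in the frame of strip_floor between -0.135 and 0.135 m and z of feeder2_mid in the frame of strip_floor between 0.05 and 0.056 m and x of feeder3_mid in the frame of strip_floor between -0.01 and 0.01 m and y of feeder3_mid in the frame of strip_floor between -0.135 and 0.135 m and z of feeder3_mid in the frame of strip_floor between 0.05 and 0.056 m and x of feeder4_mid in the frame of strip_floor between -0.01 and 0.01 m and y of feeder4_mid in the frame of strip_floor between -0.135 and 0.135 m and z of feeder4_mid in the frame of strip_floor between 0.05 and 0.056 m and linear speed of each of tray1, tray2, tray3, toptray, cover, feeder1, feeder2, feeder3, feeder4 below 0.02 m/s); the robot touches nothing.
It fails at once if the dish is moved more than 30 mm (distance of dish from where it was at the start of the episode above 0.03 m).
It fails at once if the jar is moved more than 30 mm (distance of jar from where it was at the start of the episode above 0.03 m).
It fails at once if the hygrometer is moved more than 30 mm (distance of gauge from where it was at the start of the episode above 0.03 m).
Of tray1, tray2, tray3 only 2 to 3 are there at a start; the rules pass over those that are not, and their reading is None.
Of feeder3, feeder4 only 1 to 2 are there at a start; the rules pass over those that are not, and their reading is None.
At some moment in a run one of tray1, tray2, tray3, toptray, cover may be knocked a few centimetres aside while the robot is not near it.
Once in a run the grip may slacken for a moment while it holds something.
It also fails if it takes over 210 s, if anything falls off the work surface, if the arm or the gripper's body presses on something with over 40 N, if the wrist force passes 120 N, or if a joint passes its speed limit or range.

### The arm

A 6-joint arm with a two-finger parallel gripper is mounted at the origin on the work surface. World frame = base frame: x ahead of the robot, y to its left, z up, the work surface at z = 0. Lengths are in m, angles in rad, forces in N, time in s.
With the tool pointing down it reaches from about 0.35 to 0.85 m from the base axis. Payload 8.1 kg.
Tool frame: the origin (TCP) lies at the very end of the fingers, on their centre line; the grasp point (between the pads) lies robot.grip_point_offset behind it (robot.grip_point_offset is the distance from the TCP to the grasp point, in m); z points along the fingers, y is the line along which they close (so a half turn about z gives the same grasp; the last joint's range is limited). The gripper opens to 93 mm and grips with 3 to 60 N. Pads are 15 mm wide; open, the fingers measure 128 mm over their backs; the gripper's body (75 mm by 188 mm) begins 65 mm behind the grasp point.
Start: joints at [1.221, 0.13, 1.488, -0, 1.523, -0.085], TCP at [0.157, 0.579, 0.219] pointing down, gripper open.
Joint ranges: [-2.96, 2.96], [-0.89, 2.26], [0.02, 2.5], [-1.34, 4.48], [0, 2.73], [-2.66, 2.66]. Speed limits (rad/s): [2.39, 2.39, 2.79, 3.14, 3.14, 3.14].

### API

Orientations are given as a rotation vector (axis times angle).
In Python, from plant import robot, eyes gives the robot as it stands. The module is installed in compiled form; this text tells all that it offers.
- The arm moves only by the tool apply_moves, never from a script. Its argument "steps" is one flat list of numbers, 7 for each row, row after row: the shift along the tool's x, y, z in units of 30 mm (1.0 is 30 mm), then the turn, a rotation vector about the tool's x, y, z in units of 6 degrees (1.0 is 6 degrees), then the opening in per cent of the stroke, from 0 (shut) to 100 (fully open). In form: [dx, dy, dz, ax, ay, az, fingers, dx, dy, dz, ax, ay, az, fingers, ...]. A call has 1 to 12 rows; each row shifts and turns the commanded pose from where the row before left it, along the tool's axes as they then stand; what a row does not reach is not made up. A row lasts 1/12 s, in which the tool goes at most 41.7 mm and 7.16 degrees, less where a joint would pass 70% of its speed; a pose out of reach is approached as far as the arm can. A call is refused whole if a number of a shift passes 1 or a number of a turn 1, either way. A call with a gripper value outside its range is refused whole. The fingers move at their own pace and stop on an object; "grip_force" is the grip in N (left out, the last holds). Time passes only in rows, so rows that do not move let the fingers close. It gives the time, the measured TCP pose, the force, the opening and the grip force at its end, in the units of the state.
- robot.read_state(): the state, without advancing time (a new reading comes with each control period).
- eyes.read_camera(name): name is "side" or "top"; returns the picture (400x640x3 uint8, red, green, blue); there is no depth.
- eyes.calibration(name): a dict with "K" (3x3 intrinsics, pixels), "k1" (the pictures are not rectified: a ray, as slopes to the right and down, at radius r is drawn at 1 + k1 r^2 times it, then the intrinsics apply), "R" (3x3) and "t" (3): a world point X has camera coordinates R X + t. Camera axes: x right, y down, z forward; pixel columns grow to the right and rows downward; lengths in m; the calibration is good to about 2 mm. A picture is of the moment at which its call begins. calibration takes no time and is no camera call.
- robot.close_job(): hands the job in; it is judged then, once.
Trained networks look in the newest picture that a camera, given by its name, has taken for a name from the list of things; names that differ only in an ending like _2 or _b are one class to them, and where a whole thing is asked for, a point or a joint stands for the part that bears it (a point fixed in the world has none). Each returns a list of dicts, best first, with "conf" (0 to 1); they miss things now and then, are a little off and sometimes report something else, mostly with a low value. They report only what shows in the picture. A call takes as long as a camera call.
- eyes.search_frame(camera, thing): "rect" ([left, top, width, height] in pixels, round what is visible of it).
- eyes.place_of(camera, thing): "xy" ([column, row] in pixels: a listed point, or the origin of a listed thing).
The state is a dict: "t": time; "q": joint angles; "dq": joint speeds; "joint_torque": joint torques, N m; "tool_pos": TCP position; "orientation": TCP orientation; "force": force on the tool from outside, world axes, zero at the start; "wrist_torque": the same for the moment, N m; "opening": finger opening in m; "gripper_force": force on a finger pad.
Only numpy, scipy, OpenCV 4.12 (cv2) and the standard library are available. Lean on these libraries where they do the work, as an engineer would, in place of code of your own. Each camera call takes 0.05 s, during which the arm holds its last target. There are 200 camera calls.

## Working session

There is one attempt and no reset: what is moved stays moved. The work goes in short steps, Python scripts to look and compute and a tool call to move; the robot and the scene stay as the last step left them, time stands still between calls to the robot, and variables do not carry over. Pictures are saved under pics/ and viewed, at most 14 in all, crops included, and the job is handed in when it is done.

Besides the shell and the picture viewer there is one more tool, called after "Call:" by a JSON object that holds its "fn" and its "kwargs", one argument or row to a line. apply_moves: Moves the arm, as the interface text tells. Its arguments: {"type":"object","properties":{"steps":{"type":"array"},"grip_force":{"type":"number"}},"required":["steps"]}

```bash
mkdir -p pics; ls; python3 - <<'E'
from plant import robot, eyes
import cv2
s=robot.read_state(); print(s['t'],s['tool_pos'],s['orientation'],s['opening'],robot.grip_point_offset)
for n in("side","top"):
    im=eyes.read_camera(n); cv2.imwrite(f"pics/{n}0.png",im[:,:,::-1])
    c=eyes.calibration(n); print(n,c)
E
```

```text
pics
0.0 [0.15682345 0.57856653 0.21761258] [-4.14715043e-01 -3.11371632e+00  2.75757681e-03] 0.09293185101675674 0.0188
side {'K': array([[483.87498432,   0.        , 324.51072989],
       [  0.        , 483.87498432, 201.49206849],
       [  0.        ,   0.        ,   1.        ]]), 'k1': 0.03722847698843168, 'R': array([[ 0.89539879, -0.44526155,  0.00177837],
       [-0.34542217, -0.69713595, -0.62823959],
       [ 0.2809707 ,  0.56191068, -0.7780179 ]]), 't': array([-0.52896978,  0.22443113,  1.05042621])}
top {'K': array([[519.73681352,   0.        , 323.69767444],
       [  0.        , 519.73681352, 197.82131916],
       [  0.        ,   0.        ,   1.        ]]), 'k1': -0.10677533328024436, 'R': array([[ 0.01898834, -0.99946547,  0.0266123 ],
       [-0.99378188, -0.02178776, -0.1091919 ],
       [ 0.10971335, -0.02437345, -0.99366439]]), 't': array([-0.05758113,  0.59524401,  1.50088179])}
```

View pics/side0.png

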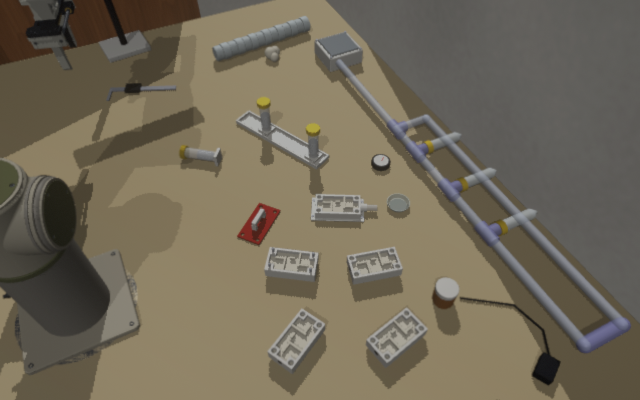

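View pics/top0.png

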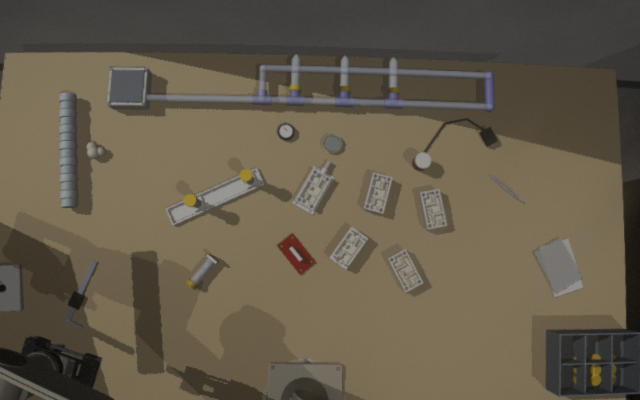

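```bash
cat > h.py <<'E'
import numpy as np, cv2
from plant import robot, eyes
from scipy.spatial.transform import Rotation as Ro
from scipy.optimize import least_squares
CAL={n:eyes.calibration(n) for n in("side","top")}
def proj(n,X):
    c=CAL[n]; p=np.atleast_2d(X)@c["R"].T+c["t"]; s=p[:,:2]/p[:,2:]
    s=s*(1+c["k1"]*(s**2).sum(1,keepdims=True)); return s*c["K"][0,0]+c["K"][:2,2]
def back(n,uv,z):
    c=CAL[n]; d=np.array([c["k1"],0,0,0,0.])
    s=cv2.undistortPoints(np.array(uv,float).reshape(-1,1,2),c["K"],d)[:,0]
    r=np.c_[s,np.ones(len(s))]@c["R"]; o=-c["R"].T@c["t"]
    return o+r*((z-o[2])/r[:,2])[:,None]
def tri(us,ut):
    f=lambda X:np.r_[(proj("side",X)-us).ravel(),(proj("top",X)-ut).ravel()]
    r=least_squares(f,[.5,.1,.03]); return r.x,np.abs(r.fun).max()
def ortho(n,im,z,x0,x1,y0,y1,res=.001):
    # rows: x from x1 down; cols: y from y1 down
    xs=np.arange(x1,x0,-res); ys=np.arange(y1,y0,-res)
    Y,X=np.meshgrid(ys,xs); P=np.c_[X.ravel(),Y.ravel(),np.full(X.size,z)]
    m=proj(n,P).astype(np.float32).reshape(*X.shape,2)
    return cv2.remap(im,m[...,0],m[...,1],cv2.INTER_LINEAR)
def tool():
    s=robot.read_state(); R=Ro.from_rotvec(s["orientation"]); return s,np.array(s["tool_pos"]),R
def go(xyz,yaw):
    """deltas to put grip point at xyz, tool down with closing line at angle yaw (mod pi); in tool units"""
    s,p,R=tool(); c=[]
    y=R.as_matrix()[:,1]; 
    best=None
    for k in(0,np.pi):
        a=yaw+k; yy=np.array([np.cos(a),np.sin(a),0]); zz=np.array([0,0,-1.]); xx=np.cross(yy,zz)
        Rt=Ro.from_matrix(np.c_[xx,yy,zz]); rv=(R.inv()*Rt).as_rotvec()
        if best is None or np.linalg.norm(rv)<np.linalg.norm(best[0]): best=(rv,Rt)
    tgt=np.array(xyz)+[0,0,-robot.grip_point_offset]
    rv,Rt=best; d=tgt-p
    print("t %.2f p %s q6 %.2f F %s op %.4f"%(s["t"],p.round(4),s["q"][5],np.round(s["force"],1),s["opening"]))
    print(" shift units in tool-now",(R.inv().apply(d)/.03).round(2),"in tool-target",(Rt.inv().apply(d)/.03).round(2),"turn",(np.degrees(rv)/6).round(2))
E
python3 - <<'E'
from h import *
im={n:eyes.read_camera(n) for n in("side","top")}
for th in("base_top","tray1_mid","toptray_mid","cover_grip","strip_floor","feeder1_mid","feeder3_mid","dish","jar","gauge"):
    D={n:eyes.place_of(n,th) for n in im}
    print(th)
    for n in D: print("  ",n,[(np.round(d["xy"],1).tolist(),round(d["conf"],2)) for d in D[n] if d["conf"]>.2])
    for a in D["top"]:
        if a["conf"]<.3: continue
        r=[tri(b["xy"],a["xy"]) for b in D["side"] if b["conf"]>.3]
        r=[x for x in r if x[1]<4]; print("    ",[(x.round(4).tolist(),round(e,1)) for x,e in r])
o=ortho("top",im["top"],.036,.25,.75,-.35,.45); cv2.imwrite("pics/ortho0.png",o[:,:,::-1])
E
```

```text
base_top
   side [([338.9, 202.6], 0.74)]
   top [([315.2, 190.4], 0.61)]
     [([0.6189, -0.0203, 0.035], np.float64(0.4))]
tray1_mid
   side [([391.9, 338.1], 0.55)]
   top [([431.0, 209.9], 0.61)]
     [([0.5642, -0.3682, 0.0115], np.float64(1.6))]
toptray_mid
   side [([291.4, 266.8], 0.6)]
   top []
cover_grip
   side [([257.0, 216.9], 0.93)]
   top [([298.4, 253.2], 0.81)]
     [([0.4273, 0.0265, 0.0351], np.float64(1.7))]
strip_floor
   side [([283.5, 137.3], 0.86), ([398.1, 203.6], 0.67)]
   top [([214.4, 196.7], 0.76), ([202.0, 271.0], 0.66)]
     [([0.5983, 0.2817, 0.0047], np.float64(0.9))]
     []
feeder1_mid
   side [([315.0, 143.0], 0.65), ([281.2, 135.7], 0.56)]
   top [([247.7, 178.4], 0.55)]
     [([0.6487, 0.1777, 0.0515], np.float64(0.7))]
feeder3_mid
   side []
   top []
dish
   side [([398.3, 203.2], 0.78)]
   top [([332.7, 143.2], 0.68)]
     [([0.7653, -0.0695, 0.007], np.float64(0.5))]
jar
   side [([444.7, 298.8], 0.82), ([381.2, 162.2], 0.46), ([336.9, 199.8], 0.4)]
   top [([417.4, 161.7], 0.83)]
     [([0.7206, -0.3342, -0.0105], np.float64(0.3))]
gauge
   side [([381.6, 162.1], 0.83), ([261.6, 115.2], 0.32)]
   top [([288.8, 130.5], 0.69)]
     [([0.7977, 0.0654, 0.015], np.float64(1.2))]
```

View pics/ortho0.png

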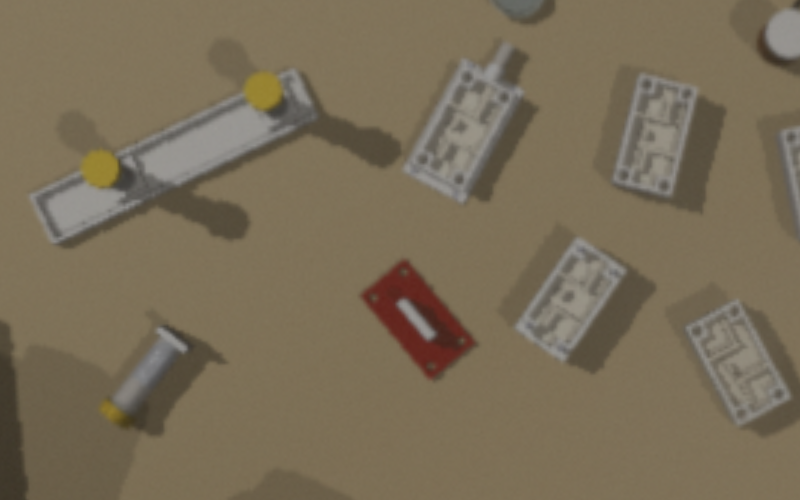

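```bash
cat > fit.py <<'E'
from h import *
from scipy.optimize import minimize
def rotz(a): c,s=np.cos(a),np.sin(a); return np.array([[c,-s],[s,c]])
def place(P,x,y,a): P=np.array(P,float); return np.c_[P[:,:2]@rotz(a).T+[x,y],P[:,2]]
def box(l,w,z0,z1): return [(sx*l/2,sy*w/2,z) for sx in(1,-1) for sy in(1,-1) for z in(z0,z1)]
def wmap(im,kind):
    f=im.astype(float)+1; f=cv2.GaussianBlur(f,(0,0),.5)
    return f[...,2]/f[...,0] if kind=="white" else 1.0*f[...,0]/(f[...,1]+f[...,2])
def silh(ims,P,g,kind="white",cams=("side","top"),S=4):
    W={}
    for n in cams:
        w=wmap(ims[n],kind); u,v=proj(n,[[g[0],g[1],P[0][2]]])[0].astype(int)
        u0,v0=max(u-50,0),max(v-50,0); w=w[v0:v+50,u0:u+50]
        thr=.5*(np.median(w[:,[0,-1]])+np.percentile(w,95))
        h,ww=w.shape; W[n]=(cv2.resize(w,(ww*S,h*S),interpolation=cv2.INTER_CUBIC)-thr,u0,v0)
    def J(p):
        t=0
        for n in cams:
            w,u0,v0=W[n]; q=(proj(n,place(P,*p))-[u0,v0]+.5)*S-.5
            m=np.zeros(w.shape,np.uint8); cv2.fillConvexPoly(m,cv2.convexHull((q*16).round().astype(np.int32)),1,shift=4)
            t-=np.clip(w,-.15,.15)[m>0].sum()
        return t/1000
    best=min((minimize(J,[g[0],g[1],a],method="Nelder-Mead",options=dict(initial_simplex=np.array([g[:2]+(a,)]*4)+np.array([[0,0,0],[.012,0,0],[0,.012,0],[0,0,.25]]),xatol=1e-4,fatol=1e-4)) for a in(g[2]-.2,g[2]+.1)),key=lambda r:r.fun)
    return best.x,best.fun
th=np.linspace(0,2*np.pi,12,endpoint=False)
def sockets(ims,z,g,cams=("side","top"),sx=.047,sy=.021,rin=.0035,rout=.0075):
    I=[];O=[]
    for a in(1,-1):
        for b in(1,-1):
            for r in(0,.5,1): I+=[(a*sx+r*rin*np.cos(t),b*sy+r*rin*np.sin(t),z) for t in th]
            O+=[(a*sx+rout*np.cos(t),b*sy+rout*np.sin(t),z) for t in th]
    G={n:cv2.cvtColor(ims[n],cv2.COLOR_RGB2GRAY).astype(np.float32) for n in cams}
    def J(p):
        t=0
        for n in cams:
            for Q,s in((I,1),(O,-1)):
                m=proj(n,place(Q,*p[:3])+([0,0,p[3]] if len(p)>3 else 0)).astype(np.float32)
                t+=s*cv2.remap(G[n],m[:,0][None],m[:,1][None],cv2.INTER_LINEAR).mean()
        return t
    best=None
    for dx in np.arange(-.012,.013,.004):
        for dy in np.arange(-.012,.013,.004):
            for da in(-.12,-.04,.04,.12):
                p=[g[0]+dx,g[1]+dy,g[2]+da]; j=J(p)
                if best is None or j<best[0]: best=(j,p)
    r=minimize(J,best[1],method="Nelder-Mead",options=dict(initial_simplex=np.array([best[1]]*4)+np.array([[0,0,0],[.003,0,0],[0,.003,0],[0,0,.05]]))); 
    return r.x,r.fun,J
TR=box(.112,.06,.008,.036); 
E
python3 - <<'E'
from fit import *
ims={n:cv2.imread(f"pics/{n}0.png")[:,:,::-1].copy() for n in("side","top")}
G={"A":(.615,-.205,-.17),"D":(.56,-.37,.15),"C":(.389,-.288,.49),"Top":(.452,-.121,-.6)}
for k,g in G.items():
    x,f=silh(ims,TR,g); print(k,"silh",x.round(4),round(f,3),end=" ")
    for n in("side","top"): print(n,silh(ims,TR,g,cams=(n,))[0].round(4),end=" ")
    if k!="Top":
        r=sockets(ims,.036,g); print("sock",r[0].round(4),round(r[1],1),end="")
    print()
for z in(.024,.028):
    r=sockets(ims,z,(.619,-.014,-.5)); print("base",z,r[0].round(4),r[1])
    for n in("side","top"): print(n,sockets(ims,z,(.619,-.014,-.5),cams=(n,))[0].round(4),end=" ")
x,f=silh(ims,box(.112,.06,0,.005),(.43,.032,.7),"red"); print("cover",x.round(4),f)
for n in("side","top"): print(n,silh(ims,box(.112,.06,0,.005),(.43,.032,.7),"red",cams=(n,))[0].round(4))
E
```

```text
A silh [ 0.6135 -0.2057 -0.2419] -2.898 side [ 0.6126 -0.2056 -0.2438] top [ 0.6158 -0.2059 -0.246 ] sock [ 0.6132 -0.2051 -0.2436] -70.6
D silh [ 0.5689 -0.3712  0.2126] -3.817 side [ 0.5683 -0.3709  0.2127] top [ 0.5711 -0.3723  0.2054] sock [ 0.5691 -0.3711  0.2076] -68.1
C silh [ 0.3854 -0.2883  0.4982] -3.61 side [ 0.3848 -0.288   0.4994] top [ 0.3877 -0.289   0.4975] sock [ 0.3857 -0.2881  0.4933] -69.1
Top silh [ 0.4485 -0.1203 -0.5994] -3.285 side [ 0.4475 -0.1205 -0.5974] top [ 0.4515 -0.1207 -0.5984] 
base 0.024 [ 0.6206 -0.0132 -0.4943] -68.39730072021484
side [ 0.6193 -0.0135 -0.4942] top [ 0.6237 -0.0132 -0.4984] base 0.028 [ 0.6195 -0.0152 -0.4932] -48.17457580566406
side [ 0.6178 -0.0161 -0.4946] top [ 0.6233 -0.0129 -0.4958] cover [0.429  0.0331 0.699 ] -2.2323021486868875
side [0.4265 0.0335 0.699 ]
top [0.431  0.0336 0.6979]
```

```bash
cat > plan.py <<'E'
from h import *
import sys, json
def down(a): yy=np.array([np.cos(a),np.sin(a),0]); zz=np.array([0,0,-1.]); return Ro.from_matrix(np.c_[np.cross(yy,zz),yy,zz])
def plan(wps,sh=.9,tn=.95,start=None,flip=False):
    """wps: (grip xyz, closing-line yaw mod pi | None keep, fingers[, extra still rows])"""
    s,p,R=tool(); yaw0=np.arctan2(*R.as_matrix()[[1,0],1]); q1=s["q"][0]
    print("t %.2f tcp %s yaw %.3f q6 %.2f F %s op %.4f gf %.1f tilt %.3f"%(s["t"],p.round(4),yaw0,s["q"][5],np.round(s["force"],1),s["opening"],s["gripper_force"],np.arccos(-R.as_matrix()[2,2])))
    if start is not None: p,R=start
    rows=[]; q6=s["q"][5]
    for w in wps:
        xyz=np.array(w[0])-[0,0,robot.grip_point_offset]
        y0=np.arctan2(*R.as_matrix()[[1,0],1])
        if w[1] is None: dy=0; Rt=R
        else:
            dy=(w[1]-y0+np.pi/2)%np.pi-np.pi/2
            if flip and len(w)>3 and w[3]=="flip": dy-=np.sign(dy)*np.pi
            Rt=down(y0+dy)
        q1n=np.arctan2(xyz[1],xyz[0]); q6e=q6-(dy-(q1n-np.arctan2(p[1],p[0]))); q6=q6e
        rv=(R.inv()*Rt).as_rotvec(); d=np.linalg.norm(xyz-p)
        n=max(1,int(np.ceil(max(d/.03/sh,np.degrees(np.linalg.norm(rv))/6/tn)-1e-6)))
        print("  wp",np.round(w[0],3),"rows",n,"q6->%.2f"%q6e)
        p0,R0=p,R
        for i in range(1,n+1):
            pt=p0+(xyz-p0)*i/n; Rr=R0*Ro.from_rotvec(rv*i/n)
            sv=(R.inv().apply(pt-p)/.03).round(2); tv=(np.degrees((R.inv()*Rr).as_rotvec())/6).round(2)
            rows.append([*sv,*tv,w[2]]); p=p+R.apply(sv*.03); R=R*Ro.from_rotvec(np.radians(tv*6))
        if len(w)>3 and isinstance(w[3],int): rows+=[[0,0,0,0,0,0,w[2]]]*w[3]
    for i in range(0,len(rows),12): print(json.dumps([float(v)+0.0 if v%1 else int(v) for r in rows[i:i+12] for v in r]).replace(" ",""))
E
python3 - <<'E'
from plan import *
plan([((.45,.1,.22),-.2419+np.pi/2,100),((.6135,-.2057,.12),-.2419+np.pi/2,100),((.6135,-.2057,.028),-.2419+np.pi/2,100)])
E
```

```text
t 1.20 tcp [0.157  0.5791 0.2186] yaw 1.306 q6 -0.09 F [-0.3  0.3 -0.1] op 0.0927 gf 0.0 tilt 0.000
  wp [0.45 0.1  0.22] rows 21 q6->-1.20
  wp [ 0.614 -0.206  0.12 ] rows 14 q6->-1.74
  wp [ 0.614 -0.206  0.028] rows 4 q6->-1.74
[-0.65,-0.61,0.03,0,0,-0.01,100,-0.65,-0.62,0.03,0,0,-0.01,100,-0.64,-0.61,0.02,0,0,-0.01,100,-0.65,-0.61,0.03,0,0,-0.01,100,-0.64,-0.62,0.03,0,0,-0.01,100,-0.65,-0.61,0.03,0,0,-0.01,100,-0.64,-0.62,0.02,0,0,-0.01,100,-0.65,-0.62,0.03,0,0,-0.01,100,-0.64,-0.61,0.03,0,0,-0.01,100,-0.64,-0.62,0.03,0,0,-0.01,100,-0.64,-0.62,0.02,0,0,-0.01,100,-0.64,-0.62,0.03,0,0,-0.02,100]
[-0.64,-0.62,0.03,0,0,-0.01,100,-0.64,-0.62,0.03,0,0,-0.01,100,-0.64,-0.63,0.02,0,0,-0.01,100,-0.64,-0.62,0.03,0,0,-0.01,100,-0.63,-0.62,0.03,0,0,-0.01,100,-0.64,-0.63,0.03,0,0,-0.01,100,-0.63,-0.62,0.03,0,0,-0.01,100,-0.64,-0.63,0.02,0,0,-0.01,100,-0.63,-0.63,0.03,0,0,-0.01,100,-0.55,-0.61,0.24,0,0,0,100,-0.56,-0.62,0.24,0,0,0,100,-0.55,-0.61,0.23,0,0,0,100]
[-0.55,-0.61,0.24,0,0,0,100,-0.55,-0.62,0.24,0,0,0,100,-0.56,-0.61,0.24,0,0,0,100,-0.55,-0.61,0.24,0,0,0,100,-0.55,-0.62,0.23,0,0,0,100,-0.55,-0.61,0.24,0,0,0,100,-0.56,-0.61,0.24,0,0,0,100,-0.55,-0.61,0.24,0,0,0,100,-0.55,-0.62,0.24,0,0,0,100,-0.55,-0.61,0.24,0,0,0,100,-0.56,-0.61,0.23,0,0,0,100,0,0,0.77,0,0,0,100]
[0,0,0.77,0,0,0,100,0,0,0.76,0,0,0,100,0,0,0.77,0,0,0,100]
```

Call:
{"fn": "apply_moves", "kwargs": {
  "steps": [-0.65, -0.62, 0.03, 0, 0, -0.01, 100, -0.65, -0.62, 0.03, 0, 0, -0.01, 100, -0.64, -0.61, 0.03, 0, 0, -0.01, 100, -0.65, -0.61, 0.03, 0, 0, -0.01, 100, -0.64, -0.62, 0.03, 0, 0, -0.01, 100, -0.65, -0.61, 0.03, 0, 0, -0.01, 100, -0.64, -0.62, 0.02, 0, 0, -0.01, 100, -0.65, -0.62, 0.03, 0, 0, -0.01, 100, -0.64, -0.61, 0.03, 0, 0, -0.01, 100, -0.64, -0.62, 0.03, 0, 0, -0.01, 100, -0.64, -0.62, 0.02, 0, 0, -0.01, 100, -0.64, -0.62, 0.03, 0, 0, -0.02, 100]
}}

```text
t: 2.2
tool_pos: [0.3248, 0.304, 0.2086]
orientation: [0.393, 3.116, 0.001]
force: [-0.1, 0.6, -0.1]
opening: 0.0931
gripper_force: 0.0
```

Call:
{"fn": "apply_moves", "kwargs": {
  "steps": [-0.64, -0.62, 0.03, 0, 0, -0.01, 100, -0.64, -0.62, 0.03, 0, 0, -0.01, 100, -0.64, -0.63, 0.02, 0, 0, -0.01, 100, -0.64, -0.62, 0.03, 0, 0, -0.01, 100, -0.63, -0.62, 0.03, 0, 0, -0.01, 100, -0.64, -0.63, 0.03, 0, 0, -0.01, 100, -0.63, -0.62, 0.03, 0, 0, -0.01, 100, -0.64, -0.63, 0.02, 0, 0, -0.01, 100, -0.63, -0.63, 0.03, 0, 0, -0.01, 100, -0.55, -0.61, 0.24, 0, 0, 0, 100, -0.56, -0.62, 0.24, 0, 0, 0, 100, -0.55, -0.61, 0.23, 0, 0, 0, 100]
}}

```text
t: 3.2
tool_pos: [0.4856, 0.0328, 0.1796]
orientation: [0.379, 3.118, 0.0]
force: [0.1, -0.8, -0.3]
opening: 0.0928
gripper_force: 0.0
```

Call:
{"fn": "apply_moves", "kwargs": {
  "steps": [-0.55, -0.61, 0.24, 0, 0, 0, 100, -0.55, -0.62, 0.24, 0, 0, 0, 100, -0.56, -0.61, 0.24, 0, 0, 0, 100, -0.55, -0.61, 0.24, 0, 0, 0, 100, -0.55, -0.62, 0.23, 0, 0, 0, 100, -0.55, -0.61, 0.24, 0, 0, 0, 100, -0.56, -0.61, 0.24, 0, 0, 0, 100, -0.55, -0.61, 0.24, 0, 0, 0, 100, -0.55, -0.62, 0.24, 0, 0, 0, 100, -0.55, -0.61, 0.24, 0, 0, 0, 100, -0.56, -0.61, 0.23, 0, 0, 0, 100, 0, 0, 0, 0, 0, 0, 100]
}}

```text
t: 4.2
tool_pos: [0.6137, -0.2094, 0.0989]
orientation: [-0.383, -3.117, 0.001]
force: [-0.2, -1.0, 0.0]
opening: 0.0931
gripper_force: 0.0
```

```bash
python3 - <<'E'
from plan import *
y=-.2419+np.pi/2
plan([((.6135,-.2057,.12),y,100),((.6135,-.2057,.028),y,100,2),((.6135,-.2057,.028),y,0,5)])
E
```

```text
t 4.20 tcp [ 0.6137 -0.2094  0.0989] yaw 1.326 q6 -1.73 F [-0.2 -1.   0. ] op 0.0931 gf 0.0 tilt 0.002
  wp [ 0.614 -0.206  0.12 ] rows 1 q6->-1.73
  wp [ 0.614 -0.206  0.028] rows 4 q6->-1.73
  wp [ 0.614 -0.206  0.028] rows 1 q6->-1.73
[0.04,0.12,-0.08,-0.01,-0.01,-0.02,100,0,0,0.77,0,0,0,100,0,0,0.76,0,0,0,100,0,0,0.77,0,0,0,100,0,0,0.77,0,0,0,100,0,0,0,0,0,0,100,0,0,0,0,0,0,100,0,0,0,0,0,0,0,0,0,0,0,0,0,0,0,0,0,0,0,0,0,0,0,0,0,0,0,0,0,0,0,0,0,0,0]
[0,0,0,0,0,0,0]
```

Call:
{"fn": "apply_moves", "kwargs": {
  "steps": [0.04, 0.12, -0.08, -0.01, -0.01, -0.02, 100, 0, 0, 0.77, 0, 0, 0, 100, 0, 0, 0.76, 0, 0, 0, 100, 0, 0, 0.77, 0, 0, 0, 100, 0, 0, 0.77, 0, 0, 0, 100, 0, 0, 0, 0, 0, 0, 100, 0, 0, 0, 0, 0, 0, 0, 0, 0, 0, 0, 0, 0, 0, 0, 0, 0, 0, 0, 0, 0, 0, 0, 0, 0, 0, 0, 0, 0, 0, 0, 0, 0, 0, 0, 0, 0, 0, 0, 0, 0, 0],
  "grip_force": 30
}}

```text
t: 5.2
tool_pos: [0.6143, -0.2027, 0.0128]
orientation: [0.375, 3.116, -0.0]
force: [-0.9, -1.3, 5.0]
opening: 0.0597
gripper_force: 30.0
```

```bash
python3 - <<'E'
from plan import *
y=-.2419+np.pi/2; b=(.6206,-.0132); yb=-.494+np.pi/2
s,p,R=tool(); gx,gy=p[:2]
plan([((gx,gy,.10),None,0),((*b,.10),yb,0)])
E
```

```text
t 5.20 tcp [ 0.6143 -0.2027  0.0128] yaw 1.331 q6 -1.73 F [-0.9 -1.3  5. ] op 0.0597 gf 30.0 tilt 0.003
  wp [ 0.614 -0.203  0.1  ] rows 3 q6->-1.73
  wp [ 0.621 -0.013  0.1  ] rows 8 q6->-1.18
[0,0,-0.76,0,0,0,0,0,0,-0.76,0,0,0,0,-0.01,0,-0.76,0,0,0,0,0.16,0.77,0,0,0,0.3,0,0.19,0.77,0,0,0.01,0.31,0,0.21,0.76,0,0,0,0.3,0,0.23,0.76,0,0,0,0.3,0,0.26,0.74,0,0,0.01,0.31,0,0.29,0.74,0,0.01,0,0.3,0,0.3,0.73,0,0,0.01,0.3,0,0.33,0.72,0,0,0,0.31,0]
```

Call:
{"fn": "apply_moves", "kwargs": {
  "steps": [0, 0, -0.76, 0, 0, 0, 0, 0, 0, -0.76, 0, 0, 0, 0, -0.01, 0, -0.76, 0, 0, 0, 0, 0.16, 0.77, 0, 0, 0, 0.3, 0, 0.19, 0.77, 0, 0, 0.01, 0.31, 0, 0.21, 0.76, 0, 0, 0, 0.3, 0, 0.23, 0.76, 0, 0, 0, 0.3, 0, 0.26, 0.74, 0, 0, 0.01, 0.31, 0, 0.29, 0.74, 0, 0.01, 0, 0.3, 0, 0.3, 0.73, 0, 0, 0.01, 0.3, 0, 0.33, 0.72, 0, 0, 0, 0.31, 0, 0, 0, 0, 0, 0, 0, 0]
}}

```text
t: 6.2
tool_pos: [0.6196, -0.0083, 0.0798]
orientation: [-0.766, -3.043, -0.003]
force: [-0.3, -0.1, -2.7]
opening: 0.0595
gripper_force: 30.0
```

```bash
python3 - <<'E'
from plan import *
im=eyes.read_camera("side"); s,p,R=tool(); print(p)
u,v=proj("side",[[.62,-.01,.07]])[0].astype(int); c=im[v-60:v+60,u-80:u+80]; cv2.imwrite("pics/h1.png",cv2.resize(c,None,fx=5,fy=5,interpolation=cv2.INTER_CUBIC)[:,:,::-1]); print(u,v)
plan([((.6206,-.0132,.10),-.494+np.pi/2,0)])
E
```

```text
[ 0.61964802 -0.01036501  0.07978993]
337 190
t 6.25 tcp [ 0.6196 -0.0104  0.0798] yaw 1.079 q6 -1.18 F [-0.4 -0.5 -2.4] op 0.0596 gf 30.0 tilt 0.003
  wp [ 0.621 -0.013  0.1  ] rows 1 q6->-1.18
[-0.07,-0.07,-0.05,0,-0.03,0.02,0]
```

View pics/h1.png

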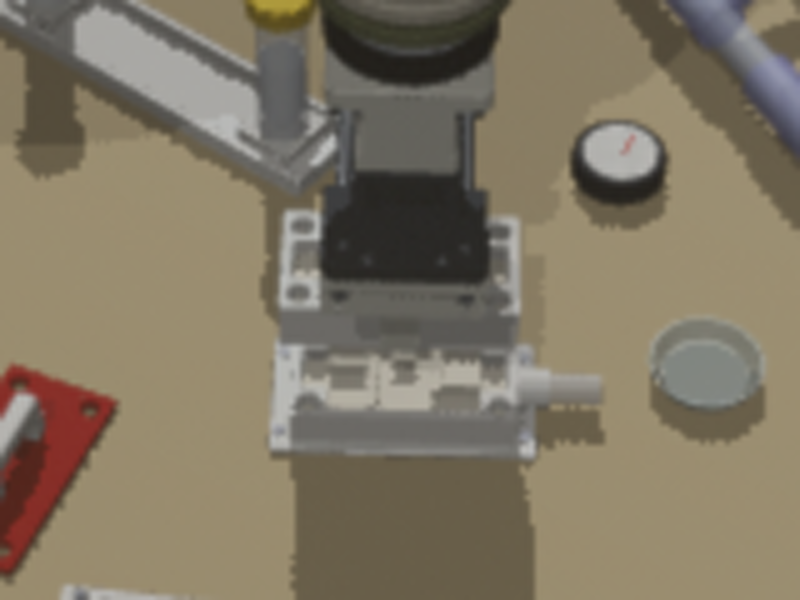

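Call:
{"fn": "apply_moves", "kwargs": {
  "steps": [0, 0, 0.45, 0, 0, 0, 0, 0, 0, 0.45, 0, 0, 0, 0, 0, 0, 0, 0, 0, 0, 0, 0, 0, 0, 0, 0, 0, 0]
}}

```text
t: 6.58
tool_pos: [0.6178, -0.0134, 0.0503]
orientation: [-0.768, -3.039, 0.001]
force: [-0.4, -0.6, -1.8]
opening: 0.06
gripper_force: 30.0
```

```bash
cat > held.py <<'E'
from plan import *
from fit import sockets
def held(dz=.0044,base=(.6193,-.0135,-.4942),dzs=(-.002,0,.002)):
    im=eyes.read_camera("side"); s,p,R=tool()
    for e in dzs:
        z=p[2]+.0188+dz+e; r=sockets({"side":im},z,(p[0],p[1],base[2]),cams=("side",))
        d=np.array(base)-r[0]; print("rim z %.4f"%z,r[0].round(4),round(r[1],1),"need world",d.round(4),"tool units",(R.inv().apply([d[0],d[1],0])/.03).round(2),"yaw turn units",round(-np.degrees(d[2])/6,2))
    print("tcp",p.round(4),"F",np.round(s["force"],1),"op",round(s["opening"],4))
E
python3 -c "
from held import *
held()"
```

```text
rim z 0.0727 [ 0.6159 -0.0149 -0.503 ] -44.8 need world [0.0034 0.0014 0.0088] tool units [-0.08  0.09 -0.  ] yaw turn units -0.08
rim z 0.0747 [ 0.6152 -0.0164 -0.5031] -45.0 need world [0.0041 0.0029 0.0089] tool units [-0.08  0.15 -0.  ] yaw turn units -0.09
rim z 0.0767 [ 0.6143 -0.0179 -0.5016] -45.2 need world [0.005  0.0044 0.0074] tool units [-0.08  0.21 -0.  ] yaw turn units -0.07
tcp [ 0.6188 -0.0134  0.0515] F [-0.3 -0.8 -1.5] op 0.0597
```

Call:
{"fn": "apply_moves", "kwargs": {
  "steps": [-0.08, 0.14, 0, 0, 0, -0.08, 0, 0, 0, 0.1, 0, 0, 0, 0, 0, 0, 0.1, 0, 0, 0, 0, 0, 0, 0.1, 0, 0, 0, 0, 0, 0, 0.1, 0, 0, 0, 0, 0, 0, 0.1, 0, 0, 0, 0, 0, 0, 0, 0, 0, 0, 0]
}}

```text
t: 7.22
tool_pos: [0.6232, -0.0099, 0.0369]
orientation: [-0.755, -3.046, -0.0]
force: [-0.1, -0.9, -1.5]
opening: 0.0598
gripper_force: 30.0
```

Call:
{"fn": "apply_moves", "kwargs": {
  "steps": [0, 0, 0.1, 0, 0, 0, 0, 0, 0, 0.1, 0, 0, 0, 0, 0, 0, 0.1, 0, 0, 0, 0, 0, 0, 0, 0, 0, 0, 0]
}}

```text
t: 7.55
tool_pos: [0.6237, -0.0113, 0.0291]
orientation: [-0.756, -3.047, 0.002]
force: [-3.0, -5.3, 1.0]
opening: 0.06
gripper_force: 30.0
```

Call:
{"fn": "apply_moves", "kwargs": {
  "steps": [0, 0, 0.08, 0, 0, 0, 0, 0, 0, 0, 0, 0, 0, 0]
}}

```text
t: 7.72
tool_pos: [0.6237, -0.0113, 0.029]
orientation: [-0.756, -3.047, 0.002]
force: [-13.6, -3.8, 19.0]
opening: 0.0596
gripper_force: 30.0
```

Call:
{"fn": "apply_moves", "kwargs": {
  "steps": [0, 0, -0.08, 0, 0, 0, 40, 0, 0, 0, 0, 0, 0, 100, 0, 0, 0, 0, 0, 0, 100, 0, 0, 0, 0, 0, 0, 100, 0, 0, -0.5, 0, 0, 0, 100, 0, 0, -0.9, 0, 0, 0, 100, 0, 0, -0.9, 0, 0, 0, 100, 0, 0, -0.9, 0, 0, 0, 100, 0, 0, -0.5, 0, 0, 0, 100, 0, 0, 0, 0, 0, 0, 100]
}}

```text
t: 8.55
tool_pos: [0.6271, -0.0101, 0.1451]
orientation: [0.754, 3.044, 0.003]
force: [0.3, -0.3, 0.6]
opening: 0.0927
gripper_force: 0.0
```

```bash
cat > chk.py <<'E'
from fit import *; from plan import plan
G={"D":(.5683,-.3709,.2127),"C":(.3848,-.288,.4994),"Top":(.4475,-.1205,-.5974)}
def chk(keys,base=None,z=None):
    im={"side":eyes.read_camera("side")}
    for k in keys:
        x,f=silh(im,TR,G[k],cams=("side",)); print(k,x.round(4),"change",(x-G[k]).round(4),round(f,2))
    if z: r=sockets(im,z,(.6193,-.0135,-.4942),cams=("side",)); print("stack rim",r[0].round(4),"from base",(r[0]-[.6193,-.0135,-.4942]).round(4),round(r[1],1))
    return im
E
python3 - <<'E'
from chk import *
chk(["D","C","Top"],z=.052)
y=.2126+np.pi/2; d=(.5695,-.3682)
plan([((.62,-.01,.14),None,100),((*d,.12),y,100),((*d,.031),y,100,1),((*d,.031),y,0,3)])
E
```

```text
D [ 0.568  -0.3711  0.2139] change [-0.0003 -0.0002  0.0012] -2.79
C [ 0.3848 -0.288   0.4999] change [-0.      0.      0.0005] -2.67
Top [ 0.4475 -0.1205 -0.5976] change [-0.      0.     -0.0002] -2.19
stack rim [ 0.6208 -0.0131 -0.494 ] from base [0.0015 0.0004 0.0002] -52.9
t 8.60 tcp [ 0.626  -0.01    0.1425] yaw 1.085 q6 -1.18 F [-0.  -0.2 -0.1] op 0.0930 gf 0.0 tilt 0.003
  wp [ 0.62 -0.01  0.14] rows 1 q6->-1.18
  wp [ 0.57  -0.368  0.12 ] rows 14 q6->-2.44
  wp [ 0.57  -0.368  0.031] rows 4 q6->-2.44
  wp [ 0.57  -0.368  0.031] rows 1 q6->-2.44
[0.18,-0.09,0.71,0,0,0,100,-0.29,-0.81,0.05,0,0,-0.48,100,-0.25,-0.83,0.04,0,0,-0.47,100,-0.21,-0.83,0.05,0,0.01,-0.48,100,-0.17,-0.85,0.05,0,0,-0.47,100,-0.13,-0.85,0.04,0,0,-0.48,100,-0.08,-0.86,0.05,0,0,-0.48,100,-0.04,-0.86,0.05,0,0,-0.47,100,0.01,-0.86,0.04,0.01,0.01,-0.48,100,0.04,-0.86,0.05,0,0,-0.48,100,0.09,-0.86,0.05,0,0,-0.47,100,0.13,-0.85,0.04,0,0,-0.48,100]
[0.18,-0.84,0.05,0,0,-0.47,100,0.21,-0.84,0.05,0,0.01,-0.48,100,0.26,-0.82,0.05,0,0,-0.48,100,0,0,0.74,0,0,0,100,0,0,0.74,0,0,0,100,0,0,0.74,0,0,0,100,0,0,0.74,0,0,0,100,0,0,0,0,0,0,100,0,0,0,0,0,0,0,0,0,0,0,0,0,0,0,0,0,0,0,0,0,0,0,0,0,0,0,0]
```

Call:
{"fn": "apply_moves", "kwargs": {
  "steps": [0.18, -0.09, 0.71, 0, 0, 0, 100, -0.29, -0.81, 0.05, 0, 0, -0.48, 100, -0.25, -0.83, 0.04, 0, 0, -0.47, 100, -0.21, -0.83, 0.05, 0, 0.01, -0.48, 100, -0.17, -0.85, 0.05, 0, 0, -0.47, 100, -0.13, -0.85, 0.04, 0, 0, -0.48, 100, -0.08, -0.86, 0.05, 0, 0, -0.48, 100, -0.04, -0.86, 0.05, 0, 0, -0.47, 100, 0.01, -0.86, 0.04, 0.01, 0.01, -0.48, 100, 0.04, -0.86, 0.05, 0, 0, -0.48, 100, 0.09, -0.86, 0.05, 0, 0, -0.47, 100, 0.13, -0.85, 0.04, 0, 0, -0.48, 100]
}}

```text
t: 9.6
tool_pos: [0.5769, -0.292, 0.1006]
orientation: [0.103, -3.133, -0.004]
force: [-0.3, 0.3, -0.0]
opening: 0.0933
gripper_force: 0.0
```

Call:
{"fn": "apply_moves", "kwargs": {
  "steps": [0.18, -0.84, 0.05, 0, 0, -0.47, 100, 0.21, -0.84, 0.05, 0, 0.01, -0.48, 100, 0.26, -0.82, 0.05, 0, 0, -0.48, 100, 0, 0, 0.74, 0, 0, 0, 100, 0, 0, 0.74, 0, 0, 0, 100, 0, 0, 0.74, 0, 0, 0, 100, 0, 0, 0.74, 0, 0, 0, 100, 0, 0, 0, 0, 0, 0, 100, 0, 0, 0, 0, 0, 0, 0, 0, 0, 0, 0, 0, 0, 0, 0, 0, 0, 0, 0, 0, 0, 0, 0, 0, 0, 0, 0, 0]
}}

```text
t: 10.6
tool_pos: [0.568, -0.3691, 0.0119]
orientation: [0.333, -3.121, 0.002]
force: [0.5, -0.8, 0.2]
opening: 0.0708
gripper_force: 0.0
```

```bash
python3 - <<'E'
from plan import *
b=(.6237,-.0113); yb=-.494+np.pi/2
s,p,R=tool(); gx,gy=p[:2]
plan([((gx,gy,.13),None,0),((*b,.13),yb,0),((*b,.105),yb,0,2)])
E
```

```text
t 10.60 tcp [ 0.568  -0.3691  0.0119] yaw 1.784 q6 -2.43 F [ 0.5 -0.8  0.2] op 0.0708 gf 0.0 tilt 0.003
  wp [ 0.568 -0.369  0.13 ] rows 4 q6->-2.43
  wp [ 0.624 -0.011  0.13 ] rows 14 q6->-1.17
  wp [ 0.624 -0.011  0.105] rows 1 q6->-1.17
[0,0,-0.83,0,0,0,0,0.01,0,-0.83,0,0,0,0,0,0,-0.82,0,0,0,0,0,0,-0.83,0,0,0,0,-0.31,0.8,0,0,0,0.48,0,-0.27,0.82,0,0,0,0.48,0,-0.23,0.83,-0.01,0,-0.01,0.49,0,-0.18,0.85,0,-0.01,0,0.48,0,-0.14,0.85,0,0,0,0.48,0,-0.1,0.85,0,0,0,0.48,0,-0.06,0.86,0,0,0,0.48,0,-0.01,0.86,0,0,0,0.49,0]
[0.03,0.87,0,0,-0.01,0.48,0,0.08,0.85,0,0,0,0.48,0,0.12,0.86,0,0,0,0.48,0,0.16,0.84,0,-0.01,0,0.49,0,0.2,0.84,0,0,0,0.48,0,0.25,0.83,0,0,-0.01,0.48,0,0,0,0.83,0,0,0,0,0,0,0,0,0,0,0,0,0,0,0,0,0,0]
```

Fingers still closing (0.0708); let them finish, then lift.

Call:
{"fn": "apply_moves", "kwargs": {
  "steps": [0, 0, 0, 0, 0, 0, 0, 0, 0, 0, 0, 0, 0, 0, 0, 0, 0, 0, 0, 0, 0, 0, 0, 0, 0, 0, 0, 0]
}}

```text
t: 10.93
tool_pos: [0.5677, -0.3691, 0.0113]
orientation: [0.333, -3.12, 0.002]
force: [0.4, -0.4, 5.0]
opening: 0.0598
gripper_force: 30.0
```

Call:
{"fn": "apply_moves", "kwargs": {
  "steps": [0, 0, -0.83, 0, 0, 0, 0, 0.01, 0, -0.83, 0, 0, 0, 0, 0, 0, -0.82, 0, 0, 0, 0, 0, 0, -0.83, 0, 0, 0, 0, -0.31, 0.8, 0, 0, 0, 0.48, 0, -0.27, 0.82, 0, 0, 0, 0.48, 0, -0.23, 0.83, -0.01, 0, -0.01, 0.49, 0, -0.18, 0.85, 0, -0.01, 0, 0.48, 0, -0.14, 0.85, 0, 0, 0, 0.48, 0, -0.1, 0.85, 0, 0, 0, 0.48, 0, -0.06, 0.86, 0, 0, 0, 0.48, 0, -0.01, 0.86, 0, 0, 0, 0.49, 0]
}}

```text
t: 11.93
tool_pos: [0.5984, -0.1626, 0.1089]
orientation: [-0.304, -3.121, -0.002]
force: [0.6, -0.4, -1.9]
opening: 0.0596
gripper_force: 30.0
```

Call:
{"fn": "apply_moves", "kwargs": {
  "steps": [0.03, 0.87, 0, 0, -0.01, 0.48, 0, 0.08, 0.85, 0, 0, 0, 0.48, 0, 0.12, 0.86, 0, 0, 0, 0.48, 0, 0.16, 0.84, 0, -0.01, 0, 0.49, 0, 0.2, 0.84, 0, 0, 0, 0.48, 0, 0.25, 0.83, 0, 0, -0.01, 0.48, 0, 0, 0, 0.83, 0, 0, 0, 0, 0, 0, 0, 0, 0, 0, 0, 0, 0, 0, 0, 0, 0, 0]
}}

```text
t: 12.68
tool_pos: [0.6204, -0.0103, 0.0825]
orientation: [-0.765, -3.039, -0.0]
force: [0.2, -0.7, -1.8]
opening: 0.0602
gripper_force: 30.0
```

```bash
python3 -c "
from held import *
held(dz=.0055,base=(.6208,-.0131,-.494),dzs=(-.001,.001))
plan([((.6237,-.0113,.105),-.494+np.pi/2,0)])"
```

```text
rim z 0.1072 [ 0.6195 -0.0133 -0.4941] -43.4 need world [0.0013 0.0002 0.0001] tool units [-0.04  0.03 -0.  ] yaw turn units -0.0
rim z 0.1092 [ 0.6187 -0.0149 -0.4943] -43.8 need world [0.0021 0.0018 0.0003] tool units [-0.03  0.09 -0.  ] yaw turn units -0.0
tcp [ 0.6215 -0.0109  0.0839] F [ 1.   0.5 -1.1] op 0.06
t 12.73 tcp [ 0.6215 -0.0109  0.0839] yaw 1.077 q6 -1.18 F [ 1.   0.5 -1.1] op 0.0600 gf 30.0 tilt 0.005
  wp [ 0.624 -0.011  0.105] rows 1 q6->-1.18
[-0.07,0.02,-0.08,-0.01,-0.05,0,0]
```

Call:
{"fn": "apply_moves", "kwargs": {
  "steps": [-0.04, 0.05, 0.1, 0, 0, 0, 0, 0, 0, 0.1, 0, 0, 0, 0, 0, 0, 0.1, 0, 0, 0, 0, 0, 0, 0.1, 0, 0, 0, 0, 0, 0, 0.1, 0, 0, 0, 0, 0, 0, 0.1, 0, 0, 0, 0, 0, 0, 0.1, 0, 0, 0, 0, 0, 0, 0.1, 0, 0, 0, 0, 0, 0, 0, 0, 0, 0, 0]
}}

```text
t: 13.48
tool_pos: [0.6238, -0.0099, 0.0598]
orientation: [-0.767, -3.043, -0.001]
force: [-1.1, -0.2, -2.3]
opening: 0.06
gripper_force: 30.0
```

Call:
{"fn": "apply_moves", "kwargs": {
  "steps": [0, 0, 0.1, 0, 0, 0, 0, 0, 0, 0.1, 0, 0, 0, 0, 0, 0, 0.06, 0, 0, 0, 0, 0, 0, 0, 0, 0, 0, 0]
}}

```text
t: 13.82
tool_pos: [0.6241, -0.0101, 0.0555]
orientation: [-0.767, -3.043, -0.0]
force: [-13.8, -0.7, 19.9]
opening: 0.0597
gripper_force: 30.0
```

```bash
python3 - <<'E'
s=open('plan.py').read()
a=s.index("            dy=(w[1]"); b=s.index("            Rt=down(y0+dy)")
s=s[:a]+"""            dy0=(w[1]-y0+np.pi/2)%np.pi-np.pi/2
            qf=np.arctan2(xyz[1],xyz[0])-y0
            dy=min([d for d in(dy0,dy0+np.pi,dy0-np.pi) if abs(qf-d)<2.5],key=abs)
"""+s[b:]
s=s.replace('q1n=np.arctan2(xyz[1],xyz[0]); q6e=q6-(dy-(q1n-np.arctan2(p[1],p[0]))); q6=q6e','q6e=np.arctan2(xyz[1],xyz[0])-y0-dy')
open('plan.py','w').write(s)
E
python3 - <<'E'
from plan import *
y=.498+np.pi/2; d=(.3867,-.2855)
s,p,R=tool(); b=(p[0],p[1])
R2=R
plan([((*b,p[2]+.0188-.002),None,100,3),((*b,.15),None,100),((*d,.13),y,100),((*d,.03),y,100,1),((*d,.03),y,0,8)])
E
```

```text
t 13.82 tcp [ 0.6241 -0.0101  0.0555] yaw 1.077 q6 -1.18 F [-13.8  -0.7  19.9] op 0.0597 gf 30.0 tilt 0.003
  wp [ 0.624 -0.01   0.072] rows 1 q6->-1.09
  wp [ 0.624 -0.01   0.15 ] rows 3 q6->-1.09
  wp [ 0.387 -0.286  0.13 ] rows 22 q6->0.44
  wp [ 0.387 -0.286  0.03 ] rows 4 q6->0.44
  wp [ 0.387 -0.286  0.03 ] rows 1 q6->0.44
[0,0,0.07,0,0,0,100,0,0,0,0,0,0,100,0,0,0,0,0,0,100,0,0,0,0,0,0,100,0,0,-0.86,0,0,0,100,0,0,-0.87,0,0,0,100,0.01,0,-0.86,0,0,0,100,0.12,-0.54,0.03,0,0,0.93,100,0.06,-0.54,0.03,0,0,0.94,100,0.02,-0.56,0.03,0,0,0.93,100,-0.05,-0.54,0.03,-0.01,0,0.93,100,-0.09,-0.55,0.03,0,0,0.94,100]
[-0.15,-0.53,0.03,0,0,0.93,100,-0.2,-0.51,0.03,0,0,0.93,100,-0.25,-0.49,0.03,0,0,0.93,100,-0.29,-0.47,0.03,0,0,0.94,100,-0.34,-0.43,0.03,-0.01,0,0.93,100,-0.38,-0.4,0.03,0,0,0.93,100,-0.42,-0.36,0.03,0,-0.01,0.94,100,-0.45,-0.32,0.03,0,0,0.93,100,-0.48,-0.28,0.03,0,0,0.93,100,-0.5,-0.22,0.03,0,0,0.94,100,-0.52,-0.18,0.03,0,0,0.93,100,-0.54,-0.12,0.03,-0.01,0,0.93,100]
[-0.54,-0.07,0.03,0,0,0.94,100,-0.56,-0.01,0.03,0,0,0.93,100,-0.55,0.03,0.03,0,0,0.93,100,-0.54,0.09,0.03,0,0,0.93,100,-0.53,0.15,0.03,0,0,0.94,100,0,0,0.83,0,0,0,100,0,0,0.84,0,0,0,100,0,0,0.83,0,0,0,100,0,0,0.84,0,0,0,100,0,0,0,0,0,0,100,0,0,0,0,0,0,0,0,0,0,0,0,0,0]
[0,0,0,0,0,0,0,0,0,0,0,0,0,0,0,0,0,0,0,0,0,0,0,0,0,0,0,0,0,0,0,0,0,0,0,0,0,0,0,0,0,0,0,0,0,0,0,0,0]
```

Call:
{"fn": "apply_moves", "kwargs": {
  "steps": [0, 0, -0.06, 0, 0, 0, 100, 0, 0, 0, 0, 0, 0, 100, 0, 0, 0, 0, 0, 0, 100, 0, 0, 0, 0, 0, 0, 100, 0, 0, -0.86, 0, 0, 0, 100, 0, 0, -0.87, 0, 0, 0, 100, 0.01, 0, -0.86, 0, 0, 0, 100, 0.12, -0.54, 0.03, 0, 0, 0.93, 100, 0.06, -0.54, 0.03, 0, 0, 0.94, 100, 0.02, -0.56, 0.03, 0, 0, 0.93, 100, -0.05, -0.54, 0.03, -0.01, 0, 0.93, 100, -0.09, -0.55, 0.03, 0, 0, 0.94, 100]
}}

```text
t: 14.82
tool_pos: [0.5698, -0.0728, 0.1276]
orientation: [-1.488, -2.764, -0.003]
force: [0.3, 0.4, 0.5]
opening: 0.0927
gripper_force: 0.0
```

Call:
{"fn": "apply_moves", "kwargs": {
  "steps": [-0.15, -0.53, 0.03, 0, 0, 0.93, 100, -0.2, -0.51, 0.03, 0, 0, 0.93, 100, -0.25, -0.49, 0.03, 0, 0, 0.93, 100, -0.29, -0.47, 0.03, 0, 0, 0.94, 100, -0.34, -0.43, 0.03, -0.01, 0, 0.93, 100, -0.38, -0.4, 0.03, 0, 0, 0.93, 100, -0.42, -0.36, 0.03, 0, -0.01, 0.94, 100, -0.45, -0.32, 0.03, 0, 0, 0.93, 100, -0.48, -0.28, 0.03, 0, 0, 0.93, 100, -0.5, -0.22, 0.03, 0, 0, 0.94, 100, -0.52, -0.18, 0.03, 0, 0, 0.93, 100, -0.54, -0.12, 0.03, -0.01, 0, 0.93, 100]
}}

```text
t: 15.82
tool_pos: [0.4403, -0.2231, 0.1167]
orientation: [-2.77, -1.481, -0.002]
force: [0.5, 0.4, 0.2]
opening: 0.0931
gripper_force: 0.0
```

```bash
python3 - <<'E'
from chk import *
chk(["C","Top"],z=.080)
y=.498+np.pi/2; d=(.3867,-.2855)
plan([((*d,.13),y,100,1),((*d,.03),y,100,1),((*d,.03),y,0,8)])
E
```

```text
C [ 0.3848 -0.288   0.4985] change [ 0.      0.     -0.0009] -2.49
Top [ 0.4489 -0.1194 -0.5946] change [0.0014 0.0011 0.0028] -1.0
stack rim [ 0.6213 -0.0153 -0.4346] from base [ 0.002  -0.0018  0.0596] -26.5
t 15.87 tcp [ 0.4387 -0.2249  0.1164] yaw -0.597 q6 0.02 F [-0.9 -2.3  0.2] op 0.0931 gf 0.0 tilt 0.001
  wp [ 0.387 -0.286  0.13 ] rows 5 q6->0.44
  wp [ 0.387 -0.286  0.03 ] rows 4 q6->0.44
  wp [ 0.387 -0.286  0.03 ] rows 1 q6->0.44
[-0.53,-0.06,0.03,0,0,0.91,100,-0.53,-0.01,0.04,0,0,0.91,100,-0.53,0.04,0.03,0,0,0.91,100,-0.52,0.1,0.04,0,0,0.91,100,-0.52,0.14,0.03,0,0,0.9,100,0,0,0,0,0,0,100,0,0,0.83,0,0,0,100,0,0,0.84,0,0,0,100,0,0,0.83,0,0,0,100,0,0,0.84,0,0,0,100,0,0,0,0,0,0,100,0,0,0,0,0,0,0]
[0,0,0,0,0,0,0,0,0,0,0,0,0,0,0,0,0,0,0,0,0,0,0,0,0,0,0,0,0,0,0,0,0,0,0,0,0,0,0,0,0,0,0,0,0,0,0,0,0,0,0,0,0,0,0,0]
```

Call:
{"fn": "apply_moves", "kwargs": {
  "steps": [-0.53, -0.06, 0.03, 0, 0, 0.91, 100, -0.53, -0.01, 0.04, 0, 0, 0.91, 100, -0.53, 0.04, 0.03, 0, 0, 0.91, 100, -0.52, 0.1, 0.04, 0, 0, 0.91, 100, -0.52, 0.14, 0.03, 0, 0, 0.9, 100, 0, 0, 0, 0, 0, 0, 100, 0, 0, 0.83, 0, 0, 0, 100, 0, 0, 0.84, 0, 0, 0, 100, 0, 0, 0.83, 0, 0, 0, 100, 0, 0, 0.84, 0, 0, 0, 100, 0, 0, 0, 0, 0, 0, 100, 0, 0, 0, 0, 0, 0, 0]
}}

```text
t: 16.87
tool_pos: [0.3889, -0.2823, 0.0104]
orientation: [-3.035, -0.797, 0.001]
force: [-0.0, -0.1, 0.3]
opening: 0.0894
gripper_force: 0.0
```

Call:
{"fn": "apply_moves", "kwargs": {
  "steps": [0, 0, 0, 0, 0, 0, 0, 0, 0, 0, 0, 0, 0, 0, 0, 0, 0, 0, 0, 0, 0, 0, 0, 0, 0, 0, 0, 0, 0, 0, 0, 0, 0, 0, 0, 0, 0, 0, 0, 0, 0, 0, 0, 0, 0, 0, 0, 0, 0]
}}

```text
t: 17.45
tool_pos: [0.3903, -0.2844, 0.0125]
orientation: [3.039, 0.794, 0.003]
force: [-1.2, 0.9, 5.9]
opening: 0.0596
gripper_force: 29.9
```

```bash
python3 - <<'E'
from plan import *
b=(.6235,-.0107); yb=-.494+np.pi/2
s,p,R=tool(); gx,gy=p[:2]
from fit import sockets
im=eyes.read_camera("side"); r=sockets({"side":im},.080,(.6208,-.0131,-.494),cams=("side",)); print("stack",r[0].round(4),r[1])
plan([((gx,gy,.165),None,0),((*b,.155),yb,0),((*b,.135),yb,0,2)])
E
```

```text
stack [ 0.623  -0.0129 -0.4945] -38.57447814941406
t 17.50 tcp [ 0.3904 -0.2844  0.0126] yaw -1.059 q6 0.32 F [0.1 1.7 6.8] op 0.0598 gf 29.9 tilt 0.002
  wp [ 0.39  -0.284  0.165] rows 5 q6->0.43
  wp [ 0.624 -0.011  0.155] rows 14 q6->2.05
  wp [ 0.624 -0.011  0.135] rows 1 q6->2.05
[0,0,-0.89,0,0,0,0,0,0,-0.89,0,0,0,0,0,0,-0.89,0,0,0,0,0.01,0,-0.89,0,0,0,0,0,0,-0.89,0,0,0,0,0.8,-0.3,0.02,0,0,0.69,0,0.78,-0.35,0.03,0,0,0.68,0,0.75,-0.41,0.02,0,0,0.69,0,0.73,-0.46,0.03,0,-0.01,0.68,0,0.68,-0.51,0.02,0,0,0.69,0,0.65,-0.56,0.03,0,0,0.68,0,0.61,-0.61,0.02,0,0,0.69,0]
[0.56,-0.64,0.02,0,0,0.69,0,0.51,-0.69,0.03,0,0,0.68,0,0.46,-0.72,0.02,0,0,0.69,0,0.41,-0.75,0.02,0,-0.01,0.68,0,0.36,-0.78,0.03,0,0,0.69,0,0.29,-0.8,0.02,0,0,0.69,0,0.24,-0.82,0.02,0,0,0.68,0,0,0,0.67,0,0,0,0,0,0,0,0,0,0,0,0,0,0,0,0,0,0]
```

Call:
{"fn": "apply_moves", "kwargs": {
  "steps": [0, 0, -0.89, 0, 0, 0, 0, 0, 0, -0.89, 0, 0, 0, 0, 0, 0, -0.89, 0, 0, 0, 0, 0.01, 0, -0.89, 0, 0, 0, 0, 0, 0, -0.89, 0, 0, 0, 0, 0.8, -0.3, 0.02, 0, 0, 0.69, 0, 0.78, -0.35, 0.03, 0, 0, 0.68, 0, 0.75, -0.41, 0.02, 0, 0, 0.69, 0, 0.73, -0.46, 0.03, 0, -0.01, 0.68, 0, 0.68, -0.51, 0.02, 0, 0, 0.69, 0, 0.65, -0.56, 0.03, 0, 0, 0.68, 0, 0.61, -0.61, 0.02, 0, 0, 0.69, 0]
}}

```text
t: 18.5
tool_pos: [0.5069, -0.1458, 0.1397]
orientation: [-3.141, -0.008, 0.002]
force: [-0.4, -0.3, -0.6]
opening: 0.06
gripper_force: 29.9
```

Call:
{"fn": "apply_moves", "kwargs": {
  "steps": [0.56, -0.64, 0.02, 0, 0, 0.69, 0, 0.51, -0.69, 0.03, 0, 0, 0.68, 0, 0.46, -0.72, 0.02, 0, 0, 0.69, 0, 0.41, -0.75, 0.02, 0, -0.01, 0.68, 0, 0.36, -0.78, 0.03, 0, 0, 0.69, 0, 0.29, -0.8, 0.02, 0, 0, 0.69, 0, 0.24, -0.82, 0.02, 0, 0, 0.68, 0, 0, 0, 0.67, 0, 0, 0, 0, 0, 0, 0, 0, 0, 0, 0, 0, 0, 0, 0, 0, 0, 0]
}}

```text
t: 19.33
tool_pos: [0.621, -0.0101, 0.1131]
orientation: [3.046, -0.767, -0.01]
force: [0.1, -0.4, -1.2]
opening: 0.0598
gripper_force: 29.9
```

```bash
python3 -c "
from held import *
held(dz=.0046,base=(.622,-.0126,-.494),dzs=(0,.001))
plan([((.6235,-.0107,.135),-.494+np.pi/2,0)])"
```

```text
rim z 0.1378 [ 0.614  -0.0107 -0.5054] -39.7 need world [ 0.008  -0.0019  0.0114] tool units [ 0.26 -0.07 -0.  ] yaw turn units -0.11
rim z 0.1388 [ 0.6139 -0.0114 -0.4998] -39.6 need world [ 0.0081 -0.0012  0.0058] tool units [ 0.26 -0.09 -0.  ] yaw turn units -0.05
tcp [ 0.6218 -0.0106  0.1144] F [ 0.3  0.2 -0.1] op 0.0596
t 19.38 tcp [ 0.6218 -0.0106  0.1144] yaw -2.065 q6 1.96 F [ 0.3  0.2 -0.1] op 0.0596 gf 29.9 tilt 0.004
  wp [ 0.624 -0.011  0.135] rows 1 q6->2.05
[0.05,-0.02,-0.06,0.01,0.04,0,0]
```

Call:
{"fn": "apply_moves", "kwargs": {
  "steps": [0.24, -0.03, 0.1, 0, 0, -0.05, 0, 0, 0, 0.1, 0, 0, 0, 0, 0, 0, 0.1, 0, 0, 0, 0, 0, 0, 0, 0, 0, 0, 0]
}}

```text
t: 19.72
tool_pos: [0.6293, -0.0134, 0.1057]
orientation: [-3.047, 0.761, 0.003]
force: [-0.2, 0.2, -1.0]
opening: 0.0599
gripper_force: 29.9
```

```bash
python3 -c "
from held import *
held(dz=.0047,base=(.622,-.0126,-.494),dzs=(0,))"
```

```text
rim z 0.1294 [ 0.6229 -0.0134 -0.4995] -44.0 need world [-0.0009  0.0008  0.0055] tool units [-0.04 -0.01  0.  ] yaw turn units -0.05
tcp [ 0.6293 -0.0133  0.1059] F [ 0.   0.9 -1.6] op 0.0599
```

Good alignment; descend.

Call:
{"fn": "apply_moves", "kwargs": {
  "steps": [-0.03, 0, 0.1, 0, 0, -0.03, 0, 0, 0, 0.1, 0, 0, 0, 0, 0, 0, 0.1, 0, 0, 0, 0, 0, 0, 0.1, 0, 0, 0, 0, 0, 0, 0.1, 0, 0, 0, 0, 0, 0, 0.1, 0, 0, 0, 0, 0, 0, 0, 0, 0, 0, 0]
}}

```text
t: 20.35
tool_pos: [0.6283, -0.0124, 0.0872]
orientation: [-3.049, 0.755, 0.004]
force: [0.3, -0.1, -1.6]
opening: 0.0599
gripper_force: 29.9
```

Call:
{"fn": "apply_moves", "kwargs": {
  "steps": [0, 0, 0.1, 0, 0, 0, 0, 0, 0, 0.05, 0, 0, 0, 0, 0, 0, 0.05, 0, 0, 0, 0, 0, 0, 0, 0, 0, 0, 0]
}}

```text
t: 20.68
tool_pos: [0.6292, -0.0124, 0.0848]
orientation: [-3.049, 0.755, 0.001]
force: [-10.0, 1.0, 16.8]
opening: 0.06
gripper_force: 30.0
```

Call:
{"fn": "apply_moves", "kwargs": {
  "steps": [0, 0, -0.06, 0, 0, 0, 100, 0, 0, 0, 0, 0, 0, 100, 0, 0, 0, 0, 0, 0, 100, 0, 0, 0, 0, 0, 0, 100, 0, 0, -0.5, 0, 0, 0, 100, 0, 0, -0.9, 0, 0, 0, 100, 0, 0, -0.9, 0, 0, 0, 100, 0, 0, -0.6, 0, 0, 0, 100, 0, 0, 0, 0, 0, 0, 100]
}}

```text
t: 21.43
tool_pos: [0.6318, -0.0128, 0.1764]
orientation: [-3.048, 0.755, -0.01]
force: [0.7, 0.0, 0.9]
opening: 0.093
gripper_force: 0.0
```

```bash
python3 - <<'E'
from chk import *
im=chk(["Top"],z=.108)
x,f=silh(im,box(.112,.06,0,.005),(.4265,.0335,.699),"red",cams=("side",)); print("cover",x.round(4),f)
y=-.5994+np.pi/2; d=(.4497,-.1175)
plan([((*d,.13),y,100),((*d,.0305),y,100,1),((*d,.0305),y,0,7)])
E
```

```text
Top [ 0.4474 -0.1204 -0.5993] change [-0.0001  0.0001 -0.0019] -2.22
stack rim [ 0.6228 -0.0121 -0.4973] from base [ 0.0035  0.0014 -0.0031] -56.8
cover [0.4277 0.033  0.6977] -1.1208199068910787
t 21.48 tcp [ 0.6308 -0.0127  0.1737] yaw -2.057 q6 1.95 F [-0.7  0.4  0. ] op 0.0927 gf 0.0 tilt 0.004
  wp [ 0.45  -0.118  0.13 ] rows 9 q6->1.91
  wp [ 0.45  -0.118  0.03 ] rows 4 q6->1.91
  wp [ 0.45  -0.118  0.03 ] rows 1 q6->1.91
[-0.41,0.66,0.23,0,0,0.12,100,-0.41,0.66,0.23,0,-0.01,0.12,100,-0.39,0.67,0.23,-0.01,0,0.12,100,-0.39,0.67,0.23,0,0,0.12,100,-0.38,0.67,0.23,0,-0.01,0.12,100,-0.37,0.68,0.23,0,0,0.12,100,-0.36,0.69,0.23,-0.01,0,0.12,100,-0.35,0.69,0.23,0,-0.01,0.12,100,-0.35,0.69,0.23,0,0,0.13,100,0,0,0.83,0,0,0,100,0,0,0.83,0,0,0,100,0,0,0.83,0,0,0,100]
[0,0,0.83,0,0,0,100,0,0,0,0,0,0,100,0,0,0,0,0,0,0,0,0,0,0,0,0,0,0,0,0,0,0,0,0,0,0,0,0,0,0,0,0,0,0,0,0,0,0,0,0,0,0,0,0,0,0,0,0,0,0,0,0,0,0,0,0,0,0,0]
```

Call:
{"fn": "apply_moves", "kwargs": {
  "steps": [-0.41, 0.66, 0.23, 0, 0, 0.12, 100, -0.41, 0.66, 0.23, 0, -0.01, 0.12, 100, -0.39, 0.67, 0.23, -0.01, 0, 0.12, 100, -0.39, 0.67, 0.23, 0, 0, 0.12, 100, -0.38, 0.67, 0.23, 0, -0.01, 0.12, 100, -0.37, 0.68, 0.23, 0, 0, 0.12, 100, -0.36, 0.69, 0.23, -0.01, 0, 0.12, 100, -0.35, 0.69, 0.23, 0, -0.01, 0.12, 100, -0.35, 0.69, 0.23, 0, 0, 0.13, 100, 0, 0, 0.83, 0, 0, 0, 100, 0, 0, 0.83, 0, 0, 0, 100, 0, 0, 0.83, 0, 0, 0, 100]
}}

```text
t: 22.48
tool_pos: [0.446, -0.1171, 0.0325]
orientation: [3.0, -0.929, -0.009]
force: [-0.1, 0.5, 0.8]
opening: 0.093
gripper_force: 0.0
```

Call:
{"fn": "apply_moves", "kwargs": {
  "steps": [0, 0, 0.83, 0, 0, 0, 100, 0, 0, 0, 0, 0, 0, 100, 0, 0, 0, 0, 0, 0, 0, 0, 0, 0, 0, 0, 0, 0, 0, 0, 0, 0, 0, 0, 0, 0, 0, 0, 0, 0, 0, 0, 0, 0, 0, 0, 0, 0, 0, 0, 0, 0, 0, 0, 0, 0, 0, 0, 0, 0, 0, 0, 0, 0, 0, 0, 0, 0, 0, 0]
}}

```text
t: 23.32
tool_pos: [0.448, -0.1173, 0.0108]
orientation: [3.001, -0.928, -0.005]
force: [-1.0, 0.7, 5.9]
opening: 0.0598
gripper_force: 30.0
```

```bash
python3 - <<'E'
from chk import *
x,f=silh({"side":eyes.read_camera("side")},TR,(.4475,-.1205,-.599),cams=("side",)); print(x.round(4))
b=(.627,-.0116); yb=-.494+np.pi/2
from plan import tool
s,p,R=tool(); gx,gy=p[:2]
plan([((gx,gy,.19),None,0),((*b,.19),yb,0),((*b,.158),yb,0,2)])
E
```

```text
[ 0.4472 -0.1206 -0.5915]
t 23.37 tcp [ 0.448  -0.1173  0.0108] yaw -2.171 q6 1.81 F [-0.3  0.4  5.8] op 0.0599 gf 30.0 tilt 0.003
  wp [ 0.448 -0.117  0.19 ] rows 6 q6->1.91
  wp [ 0.627 -0.012  0.19 ] rows 8 q6->2.05
  wp [ 0.627 -0.012  0.158] rows 2 q6->2.05
[0,0,-0.89,0,0,0,0,-0.01,0,-0.89,0,0,0,0,0,0,-0.89,0,0,0,0,0,0.01,-0.9,0,0,0,0,0,0,-0.89,0,0,0,0,-0.01,0,-0.89,0,0,0,0,0.37,-0.78,0,0,0,-0.13,0,0.38,-0.78,0,0,0.01,-0.12,0,0.38,-0.78,-0.01,0.01,0,-0.13,0,0.4,-0.77,0,0,0,-0.13,0,0.41,-0.76,0,0,0.01,-0.12,0,0.42,-0.76,0,0,0,-0.13,0]
[0.43,-0.75,0,0,0,-0.12,0,0.44,-0.75,0,0,0.01,-0.13,0,0,0,0.53,0,0,0,0,0,0,0.54,0,0,0,0,0,0,0,0,0,0,0,0,0,0,0,0,0,0]
```

Call:
{"fn": "apply_moves", "kwargs": {
  "steps": [0, 0, -0.89, 0, 0, 0, 0, -0.01, 0, -0.89, 0, 0, 0, 0, 0, 0, -0.89, 0, 0, 0, 0, 0, 0.01, -0.9, 0, 0, 0, 0, 0, 0, -0.89, 0, 0, 0, 0, -0.01, 0, -0.89, 0, 0, 0, 0, 0.37, -0.78, 0, 0, 0, -0.13, 0, 0.38, -0.78, 0, 0, 0.01, -0.12, 0, 0.38, -0.78, -0.01, 0.01, 0, -0.13, 0, 0.4, -0.77, 0, 0, 0, -0.13, 0, 0.41, -0.76, 0, 0, 0.01, -0.12, 0, 0.42, -0.76, 0, 0, 0, -0.13, 0]
}}

```text
t: 24.37
tool_pos: [0.5822, -0.0371, 0.1695]
orientation: [3.036, -0.807, -0.006]
force: [-0.3, -0.3, -1.2]
opening: 0.0599
gripper_force: 30.0
```

Call:
{"fn": "apply_moves", "kwargs": {
  "steps": [0.38, -0.74, 0, 0, 0, -0.12, 0, 0.38, -0.75, 0, 0, 0.01, -0.13, 0, 0, 0, 0.53, 0, 0, 0, 0, 0, 0, 0.54, 0, 0, 0, 0, 0, 0, 0, 0, 0, 0, 0, 0, 0, 0, 0, 0, 0, 0]
}}

```text
t: 24.87
tool_pos: [0.6219, -0.01, 0.1361]
orientation: [3.045, -0.768, -0.009]
force: [-0.5, 0.1, -0.9]
opening: 0.0599
gripper_force: 30.0
```

```bash
python3 - <<'E'
from chk import *; from plan import tool
im=eyes.read_camera("side"); s,p,R=tool(); z=p[2]+.0188+.0064
x,f=silh({"side":im},box(.112,.06,z-.028,z),(.622,-.0125,-.497),cams=("side",)); d=x[:2]-[.6228,-.0121]; print(x.round(4),f,"long",d@[.88,-.475],"clos",d@[.475,.88],"z",z)
u,v=proj("side",[[.62,-.01,.12]])[0].astype(int); c=im[v-45:v+45,u-60:u+60]; cv2.imwrite("pics/h2.png",cv2.resize(c,None,fx=6,fy=6,interpolation=cv2.INTER_CUBIC)[:,:,::-1])
plan([((.6239,-.0103,.15),-.494+np.pi/2,0)])
E
```

```text
[ 0.6205 -0.0135 -0.5081] -1.7315390428375534 long -0.0013509897233639962 clos -0.0023448260534104106 z 0.16280097410660443
t 24.92 tcp [ 0.6228 -0.0102  0.1376] yaw -2.065 q6 1.97 F [-0.1  0.3 -1.4] op 0.0594 gf 30.0 tilt 0.003
  wp [ 0.624 -0.01   0.15 ] rows 1 q6->2.05
[0.04,-0.02,0.21,0.01,0.03,0,0]
```

View pics/h2.png

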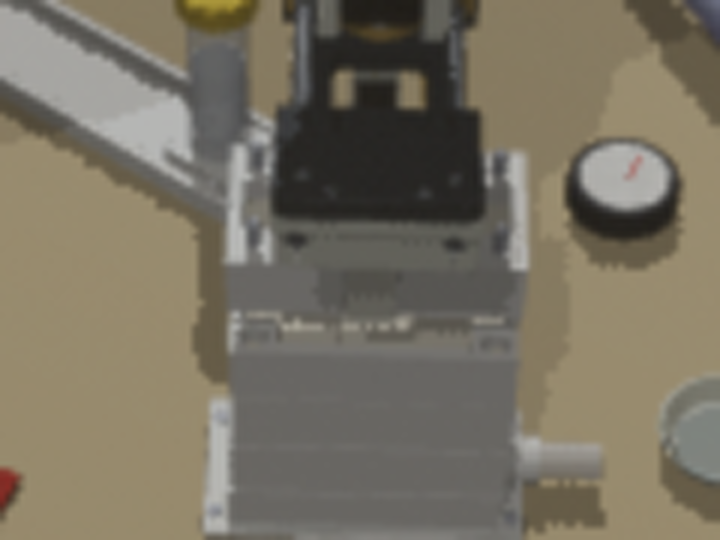

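Call:
{"fn": "apply_moves", "kwargs": {
  "steps": [0.04, -0.02, 0.1, 0, 0.03, 0, 0, 0, 0, 0.1, 0, 0, 0, 0, 0, 0, 0.1, 0, 0, 0, 0, 0, 0, 0.1, 0, 0, 0, 0, 0, 0, 0.1, 0, 0, 0, 0, 0, 0, 0.1, 0, 0, 0, 0, 0, 0, 0, 0, 0, 0, 0]
}}

```text
t: 25.5
tool_pos: [0.6241, -0.0102, 0.1189]
orientation: [3.045, -0.768, 0.0]
force: [-0.0, -0.7, -1.1]
opening: 0.0597
gripper_force: 30.0
```

Call:
{"fn": "apply_moves", "kwargs": {
  "steps": [0, 0, 0.1, 0, 0, 0, 0, 0, 0, 0.1, 0, 0, 0, 0, 0, 0, 0.1, 0, 0, 0, 0, 0, 0, 0, 0, 0, 0, 0]
}}

```text
t: 25.83
tool_pos: [0.6248, -0.0102, 0.111]
orientation: [3.045, -0.768, 0.003]
force: [-1.2, -0.1, 0.3]
opening: 0.0599
gripper_force: 30.0
```

Call:
{"fn": "apply_moves", "kwargs": {
  "steps": [0, 0, 0.06, 0, 0, 0, 0, 0, 0, 0, 0, 0, 0, 0]
}}

```text
t: 26.0
tool_pos: [0.6249, -0.0101, 0.111]
orientation: [3.045, -0.768, 0.003]
force: [-7.8, 2.3, 12.4]
opening: 0.0598
gripper_force: 30.0
```

Call:
{"fn": "apply_moves", "kwargs": {
  "steps": [0, 0, -0.06, 0, 0, 0, 100, 0, 0, 0, 0, 0, 0, 100, 0, 0, 0, 0, 0, 0, 100, 0, 0, 0, 0, 0, 0, 100, 0, 0, -0.5, 0, 0, 0, 100, 0, 0, -0.9, 0, 0, 0, 100, 0, 0, -0.9, 0, 0, 0, 100, 0, 0, -0.5, 0, 0, 0, 100, 0, 0, 0, 0, 0, 0, 100]
}}

```text
t: 26.75
tool_pos: [0.6271, -0.0104, 0.1998]
orientation: [3.046, -0.768, 0.013]
force: [0.8, -0.0, 0.6]
opening: 0.0928
gripper_force: 0.0
```

```bash
python3 - <<'E'
from chk import *
im={"side":eyes.read_camera("side")}
x,f=silh(im,box(.112,.06,0,.005),(.4265,.0335,.699),"red",cams=("side",)); print("cover",x.round(4),f)
x,f=silh(im,box(.112,.06,.108,.136),(.6228,-.0121,-.497),cams=("side",)); print("top",x.round(4),f)
x,f=silh(im,box(.112,.06,.024,.136),(.6228,-.0121,-.497),cams=("side",)); print("stack",x.round(4),f)
y=.699+np.pi/2; d=(.430,.036)
plan([((*d,.13),y,50),((*d,.030),y,50,1),((*d,.030),y,0,6)])
E
```

```text
cover [0.4276 0.033  0.7057] -1.1033724989465477
top [ 0.6228 -0.0144 -0.5074] -1.7574191086968705
stack [ 0.6225 -0.0152 -0.5047] -3.485309613345194
t 26.80 tcp [ 0.6261 -0.0103  0.1972] yaw -2.065 q6 1.97 F [-0.3 -0.1 -0.6] op 0.0929 gf 0.0 tilt 0.006
  wp [0.43  0.036 0.13 ] rows 12 q6->0.96
  wp [0.43  0.036 0.03 ] rows 4 q6->0.96
  wp [0.43  0.036 0.03 ] rows 1 q6->0.96
[-0.54,0.15,0.24,0,0,-0.95,50,-0.56,0.09,0.23,0,-0.01,-0.95,50,-0.55,0.03,0.24,0.01,0,-0.95,50,-0.57,-0.02,0.23,0,-0.01,-0.95,50,-0.55,-0.07,0.24,0,0,-0.95,50,-0.55,-0.13,0.24,0,-0.01,-0.95,50,-0.52,-0.19,0.23,0,0,-0.95,50,-0.51,-0.23,0.24,0.01,0,-0.95,50,-0.49,-0.29,0.24,0,-0.01,-0.95,50,-0.45,-0.33,0.24,0,0,-0.94,50,-0.41,-0.37,0.24,0,-0.01,-0.95,50,-0.38,-0.42,0.23,0.01,0,-0.95,50]
[0,0,0.83,0,0,0,50,0,0,0.84,0,0,0,50,0,0,0.83,0,0,0,50,0,0,0.84,0,0,0,50,0,0,0,0,0,0,50,0,0,0,0,0,0,0,0,0,0,0,0,0,0,0,0,0,0,0,0,0,0,0,0,0,0,0,0,0,0,0,0,0,0,0,0,0,0,0,0,0,0,0,0,0,0,0,0,0]
```

Call:
{"fn": "apply_moves", "kwargs": {
  "steps": [-0.54, 0.15, 0.1, 0, 0, -0.95, 50, -0.56, 0.09, 0.1, 0, -0.01, -0.95, 50, -0.55, 0.03, 0.1, 0.01, 0, -0.95, 50, -0.57, -0.02, 0.1, 0, -0.01, -0.95, 50, -0.55, -0.07, 0.2, 0, 0, -0.95, 50, -0.55, -0.13, 0.2, 0, -0.01, -0.95, 50, -0.52, -0.19, 0.3, 0, 0, -0.95, 50, -0.51, -0.23, 0.3, 0.01, 0, -0.95, 50, -0.49, -0.29, 0.3, 0, -0.01, -0.95, 50, -0.45, -0.33, 0.3, 0, 0, -0.94, 50, -0.41, -0.37, 0.4, 0, -0.01, -0.95, 50, -0.38, -0.42, 0.4, 0.01, 0, -0.95, 50]
}}

```text
t: 27.8
tool_pos: [0.4262, 0.0365, 0.1088]
orientation: [-2.946, -1.081, 0.01]
force: [0.7, 0.7, 0.3]
opening: 0.0463
gripper_force: 0.0
```

```bash
python3 - <<'E'
from chk import *
im={"side":eyes.read_camera("side")}
x,f=silh(im,box(.112,.06,0,.005),(.4265,.0335,.699),"red",cams=("side",)); print("cover",x.round(4),f)
y=.699+np.pi/2; d=(.430,.036)
plan([((*d,.030),y,50,1),((*d,.030),y,0,5)])
E
```

```text
cover [0.4271 0.0332 0.6981] -1.0837481356888052
t 27.85 tcp [0.4217 0.0372 0.1054] yaw -0.859 q6 0.82 F [-1.   0.8 -2.6] op 0.0468 gf 0.0 tilt 0.014
  wp [0.43  0.036 0.03 ] rows 4 q6->0.96
  wp [0.43  0.036 0.03 ] rows 1 q6->0.96
[0.05,0.06,0.78,-0.02,0.02,0.03,50,0.05,0.06,0.79,-0.03,0.03,0.03,50,0.05,0.06,0.78,-0.02,0.02,0.03,50,0.05,0.05,0.79,-0.03,0.02,0.03,50,0,0,0,0,0,0,50,0,0,0,0,0,0,0,0,0,0,0,0,0,0,0,0,0,0,0,0,0,0,0,0,0,0,0,0,0,0,0,0,0,0,0,0,0,0,0,0,0,0]
```

Call:
{"fn": "apply_moves", "kwargs": {
  "steps": [0.05, 0.06, 0.78, -0.02, 0.02, 0.03, 50, 0.05, 0.06, 0.79, -0.03, 0.03, 0.03, 50, 0.05, 0.06, 0.78, -0.02, 0.02, 0.03, 50, 0.05, 0.05, 0.79, -0.03, 0.02, 0.03, 50, 0, 0, 0, 0, 0, 0, 50, 0, 0, 0, 0, 0, 0, 0, 0, 0, 0, 0, 0, 0, 0, 0, 0, 0, 0, 0, 0, 0, 0, 0, 0, 0, 0, 0, 0, 0, 0, 0, 0, 0, 0, 0, 0, 0, 0, 0, 0, 0]
}}

```text
invalid input
```

```bash
python3 - <<'E'
from chk import *; from plan import tool
x,f=silh({"side":eyes.read_camera("side")},box(.112,.06,0,.005),(.4265,.0335,.699),"red",cams=("side",)); print("cover",x.round(4),f)
b=(.625,-.0107); yb=-.494+np.pi/2
s,p,R=tool(); gx,gy=p[:2]
plan([((gx,gy,.05),None,0),((gx,gy,.215),None,0),((*b,.215),yb,0,1)])
E
```

```text
cover [0.4272 0.033  0.704 ] -1.0726173741398914
t 27.90 tcp [0.4233 0.0369 0.1067] yaw -0.869 q6 0.83 F [ 0.4 -0.4 -0.7] op 0.0465 gf 0.0 tilt 0.013
  wp [0.423 0.037 0.05 ] rows 3 q6->0.96
  wp [0.423 0.037 0.215] rows 7 q6->0.96
  wp [ 0.625 -0.011  0.215] rows 13 q6->2.05
[0.01,0.01,0.84,0,0,0,0,0,0.01,0.84,0,0,0,0,0.01,0,0.84,0,0,0,0,-0.01,-0.01,-0.79,0,0,0,0,0,0,-0.78,0,0,0,0,-0.01,-0.01,-0.79,0,0,0,0,-0.01,-0.01,-0.78,0,0,0,0,0,0,-0.79,0,0,0,0,-0.01,-0.01,-0.79,0,0,0,0,-0.01,-0.01,-0.78,0,0,0,0,0.32,0.43,-0.01,0,0.01,0.88,0,0.35,0.39,0,0,0.01,0.88,0]
[0.39,0.37,-0.01,-0.01,0.01,0.88,0,0.42,0.32,0,0,0.01,0.87,0,0.45,0.29,-0.01,0,0.01,0.88,0,0.47,0.24,0,0,0.01,0.88,0,0.5,0.2,-0.01,-0.01,0.01,0.88,0,0.5,0.15,0,0,0.01,0.88,0,0.53,0.1,0,0,0.01,0.88,0,0.52,0.06,-0.01,0,0.01,0.87,0,0.54,0,0,0,0,0.88,0,0.53,-0.04,0,-0.01,0.01,0.88,0,0.52,-0.09,0,0,0.01,0.88,0,0,0,0,0,0,0,0]
```

Row count miscounted; resend.

Call:
{"fn": "apply_moves", "kwargs": {
  "steps": [0.05, 0.05, 0.78, -0.02, 0.02, 0.01, 50, 0.05, 0.05, 0.79, -0.03, 0.03, 0.01, 50, 0.05, 0.05, 0.78, -0.02, 0.02, 0.01, 50, 0.05, 0.05, 0.79, -0.03, 0.02, 0.01, 50, 0, 0, 0, 0, 0, 0, 50, 0, 0, 0, 0, 0, 0, 0, 0, 0, 0, 0, 0, 0, 0, 0, 0, 0, 0, 0, 0, 0, 0, 0, 0, 0, 0, 0, 0, 0, 0, 0, 0, 0, 0, 0, 0, 0, 0, 0, 0, 0]
}}

```text
invalid input
```

```bash
python3 - <<'E'
from chk import *; from plan import tool
x,f=silh({"side":eyes.read_camera("side")},box(.112,.06,0,.005),(.4265,.0335,.699),"red",cams=("side",)); print("cover",x.round(4),f)
b=(.625,-.0107); yb=-.494+np.pi/2
s,p,R=tool(); gx,gy=p[:2]
plan([((gx,gy,.215),None,0),((*b,.215),yb,0,1)])
E
```

```text
cover [0.4272 0.033  0.704 ] -1.0780571418524247
t 27.95 tcp [0.4257 0.0365 0.1086] yaw -0.873 q6 0.84 F [ 0.8 -0.2  0.1] op 0.0466 gf 0.0 tilt 0.009
  wp [0.426 0.037 0.215] rows 4 q6->0.96
  wp [ 0.625 -0.011  0.215] rows 12 q6->2.05
[0,0,-0.73,0,0,0,0,-0.01,-0.01,-0.73,0,0,0,0,0,0,-0.73,0,0,0,0,-0.01,-0.01,-0.73,0,0,0,0,0.34,0.46,-0.01,0,0.01,0.95,0,0.38,0.42,0,0,0,0.95,0,0.43,0.38,0,0,0.01,0.94,0,0.46,0.33,-0.01,-0.01,0.01,0.95,0,0.49,0.29,0,0,0.01,0.95,0,0.51,0.24,-0.01,0,0,0.95,0,0.54,0.19,0,0,0.01,0.95,0,0.55,0.13,0,0,0.01,0.94,0]
[0.57,0.08,0,0,0.01,0.95,0,0.57,0.02,0,-0.01,0,0.95,0,0.57,-0.04,0,0,0.01,0.95,0,0.56,-0.09,0,0,0.01,0.95,0,0,0,0,0,0,0,0]
```

Call:
{"fn": "apply_moves", "kwargs": {
  "steps": [0.03, 0.03, 0.81, -0.02, 0.02, 0, 50, 0.03, 0.03, 0.81, -0.02, 0.02, 0, 50, 0.03, 0.03, 0.81, -0.02, 0.01, 0, 50, 0.02, 0.02, 0.81, -0.01, 0.01, 0, 50, 0, 0, 0, 0, 0, 0, 50, 0, 0, 0, 0, 0, 0, 50]
}}

```text
t: 28.45
tool_pos: [0.4319, 0.0358, 0.0131]
orientation: [2.952, 1.072, 0.002]
force: [0.7, -0.1, 0.3]
opening: 0.0464
gripper_force: 0.0
```

Call:
{"fn": "apply_moves", "kwargs": {
  "steps": [0, 0, 0, 0, 0, 0, 0, 0, 0, 0, 0, 0, 0, 0, 0, 0, 0, 0, 0, 0, 0, 0, 0, 0, 0, 0, 0, 0, 0, 0, 0, 0, 0, 0, 0, 0, 0, 0, 0, 0, 0, 0]
}}

```text
t: 28.95
tool_pos: [0.433, 0.036, 0.0145]
orientation: [2.95, 1.074, 0.008]
force: [1.4, -0.3, 3.4]
opening: 0.0118
gripper_force: 30.0
```

```bash
python3 - <<'E'
from chk import *; from plan import tool
x,f=silh({"side":eyes.read_camera("side")},box(.112,.06,0,.005),(.4265,.0335,.699),"red",cams=("side",)); print("cover",x.round(4),f)
b=(.625,-.0107); yb=-.494+np.pi/2
s,p,R=tool(); gx,gy=p[:2]
plan([((gx,gy,.215),None,0),((*b,.215),yb,0,1)])
E
```

```text
cover [0.4281 0.0317 0.7015] -0.4108328235975023
t 29.00 tcp [0.433  0.036  0.0145] yaw -0.872 q6 0.84 F [-1.  -0.4  4. ] op 0.0117 gf 30.0 tilt 0.006
  wp [0.433 0.036 0.215] rows 7 q6->0.96
  wp [ 0.625 -0.011  0.215] rows 12 q6->2.05
[0,0,-0.87,0,0,0,0,0.01,0.01,-0.86,0,0,0,0,0,0,-0.87,0,0,0,0,0,0,-0.86,0,0,0,0,0.01,0.01,-0.87,0,0,0,0,0,0,-0.86,0,0,0,0,0,0.01,-0.87,0,0,0,0,0.33,0.44,0,0,0,0.95,0,0.36,0.41,0.01,0,-0.01,0.95,0,0.41,0.37,0,0,0,0.95,0,0.44,0.32,0,0,-0.01,0.95,0,0.47,0.29,0.01,0,0,0.94,0]
[0.5,0.23,0,0,-0.01,0.95,0,0.51,0.18,0,0.01,-0.01,0.95,0,0.54,0.13,0,0,0,0.95,0,0.54,0.08,0,0,0,0.95,0,0.55,0.02,0,0,-0.01,0.95,0,0.55,-0.03,0,0,0,0.95,0,0.54,-0.08,0,0,-0.01,0.95,0,0,0,0,0,0,0,0]
```

Call:
{"fn": "apply_moves", "kwargs": {
  "steps": [0, 0, -0.87, 0, 0, 0, 0, 0.01, 0.01, -0.86, 0, 0, 0, 0, 0, 0, -0.87, 0, 0, 0, 0, 0, 0, -0.86, 0, 0, 0, 0, 0.01, 0.01, -0.87, 0, 0, 0, 0, 0, 0, -0.86, 0, 0, 0, 0, 0, 0.01, -0.87, 0, 0, 0, 0, 0.33, 0.44, 0, 0, 0, 0.95, 0, 0.36, 0.41, 0.01, 0, -0.01, 0.95, 0, 0.41, 0.37, 0, 0, 0, 0.95, 0, 0.44, 0.32, 0, 0, -0.01, 0.95, 0, 0.47, 0.29, 0.01, 0, 0, 0.94, 0]
}}

```text
t: 30.0
tool_pos: [0.5133, 0.0161, 0.1953]
orientation: [3.124, 0.309, 0.004]
force: [-0.2, 0.8, 0.1]
opening: 0.0119
gripper_force: 30.0
```

Call:
{"fn": "apply_moves", "kwargs": {
  "steps": [0.5, 0.23, 0, 0, -0.01, 0.95, 0, 0.51, 0.18, 0, 0.01, -0.01, 0.95, 0, 0.54, 0.13, 0, 0, 0, 0.95, 0, 0.54, 0.08, 0, 0, 0, 0.95, 0, 0.55, 0.02, 0, 0, -0.01, 0.95, 0, 0.55, -0.03, 0, 0, 0, 0.95, 0, 0.54, -0.08, 0, 0, -0.01, 0.95, 0, 0, 0, 0, 0, 0, 0, 0]
}}

```text
t: 30.67
tool_pos: [0.6262, -0.0116, 0.1949]
orientation: [3.043, -0.777, -0.002]
force: [0.9, 0.2, -1.3]
opening: 0.0115
gripper_force: 30.0
```

```bash
python3 - <<'E'
from chk import *; from plan import tool
im=eyes.read_camera("side"); s,p,R=tool(); z=p[2]+.0188-.0333
x,f=silh({"side":im},box(.112,.06,z,z+.005),(.622,-.0125,-.497),"red",cams=("side",)); d=x[:2]-[.623,-.0135]; print(x.round(4),f,"long",d@[.88,-.475],"clos",d@[.475,.88],"z",z)
u,v=proj("side",[[.62,-.01,.16]])[0].astype(int); c=im[v-45:v+45,u-60:u+60]; cv2.imwrite("pics/h3.png",cv2.resize(c,None,fx=6,fy=6,interpolation=cv2.INTER_CUBIC)[:,:,::-1])
plan([((.625,-.0107,.215),-.494+np.pi/2,0)])
E
```

```text
[ 0.6213 -0.011  -0.5029] -0.5975409046070798 long -0.002669937294078185 clos 0.0014317234721863885 z 0.18024618267936757
t 30.72 tcp [ 0.625  -0.0111  0.1947] yaw -2.065 q6 1.97 F [ 0.1  0.4 -1.2] op 0.0118 gf 30.0 tilt 0.002
  wp [ 0.625 -0.011  0.215] rows 1 q6->2.05
[-0.01,-0.01,-0.05,0.01,0.02,0,0]
```

View pics/h3.png

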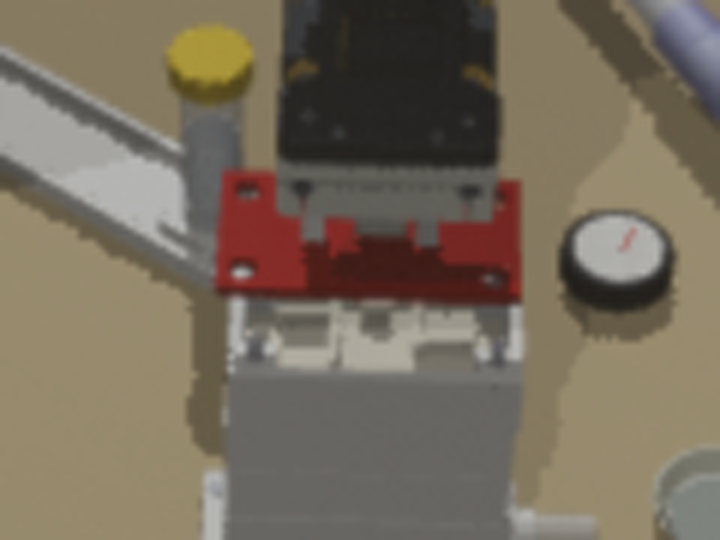

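Call:
{"fn": "apply_moves", "kwargs": {
  "steps": [0.08, -0.02, 0.2, 0, 0, 0, 0, 0, 0, 0.2, 0, 0, 0, 0, 0, 0, 0.2, 0, 0, 0, 0, 0, 0, 0.15, 0, 0, 0, 0, 0, 0, 0, 0, 0, 0, 0, 0, 0, 0, 0, 0, 0, 0]
}}

```text
t: 31.22
tool_pos: [0.6264, -0.0113, 0.1725]
orientation: [3.046, -0.767, -0.003]
force: [0.2, -0.4, -1.2]
opening: 0.0116
gripper_force: 30.0
```

```bash
python3 - <<'E'
from chk import *; from plan import tool
im=eyes.read_camera("side"); s,p,R=tool(); z=p[2]+.0188-.0333
x,f=silh({"side":im},box(.112,.06,z,z+.005),(.622,-.0125,-.497),"red",cams=("side",)); d=x[:2]-[.623,-.0135]; print(x.round(4),f,"long",d@[.88,-.475],"clos",d@[.475,.88],"z",z,p)
u,v=proj("side",[[.62,-.01,.15]])[0].astype(int); c=im[v-35:v+35,u-45:u+45]; cv2.imwrite("pics/h4.png",cv2.resize(c,None,fx=8,fy=8,interpolation=cv2.INTER_CUBIC)[:,:,::-1])
E
```

```text
[ 0.6208 -0.0113 -0.5028] -0.5071804823225847 long -0.003012228496227251 clos 0.0008733561603424847 z 0.15857875750659844 [ 0.62683646 -0.01132486  0.17307876]
```

View pics/h4.png

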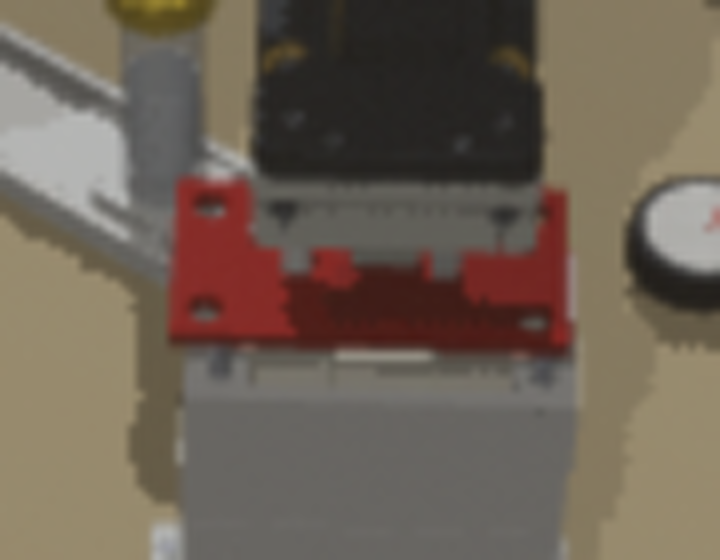

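Call:
{"fn": "apply_moves", "kwargs": {
  "steps": [0.09, 0, 0.1, 0, 0, 0, 0, 0, 0, 0.1, 0, 0, 0, 0, 0, 0, 0.1, 0, 0, 0, 0, 0, 0, 0, 0, 0, 0, 0, 0, 0, 0, 0, 0, 0, 0]
}}

```text
t: 31.68
tool_pos: [0.6292, -0.0127, 0.1637]
orientation: [3.046, -0.768, -0.003]
force: [1.4, -0.1, -0.0]
opening: 0.0117
gripper_force: 30.0
```

```bash
python3 - <<'E'
from chk import *; from plan import tool
im=eyes.read_camera("side"); s,p,R=tool(); z=p[2]+.0188-.0333
x,f=silh({"side":im},box(.112,.06,z,z+.005),(.622,-.0125,-.497),"red",cams=("side",)); d=x[:2]-[.623,-.0135]; print(x.round(4),f,"long",d@[.88,-.475],"clos",d@[.475,.88],"z",z,p,s["force"])
u,v=proj("side",[[.62,-.01,.15]])[0].astype(int); c=im[v-35:v+35,u-45:u+45]; cv2.imwrite("pics/h5.png",cv2.resize(c,None,fx=8,fy=8,interpolation=cv2.INTER_CUBIC)[:,:,::-1])
E
```

```text
[ 0.6237 -0.0127 -0.5026] -0.49725203557274406 long 0.00022004877504835425 clos 0.001052398200434083 z 0.14941853612499065 [ 0.62936014 -0.0126877   0.16391854] [-0.0757589   0.20382039 -0.4846802 ]
```

View pics/h5.png

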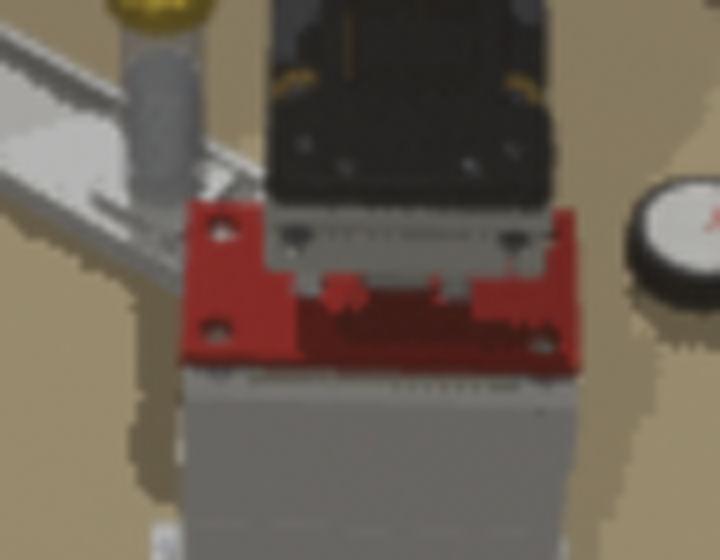

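Call:
{"fn": "apply_moves", "kwargs": {
  "steps": [0, 0, 0.08, 0, 0, 0, 0, 0, 0, 0.08, 0, 0, 0, 0, 0, 0, 0.06, 0, 0, 0, 0, 0, 0, 0, 0, 0, 0, 0]
}}

```text
t: 32.07
tool_pos: [0.6291, -0.0126, 0.1568]
orientation: [3.046, -0.768, -0.003]
force: [-0.7, 0.3, -1.1]
opening: 0.0117
gripper_force: 30.0
```

Call:
{"fn": "apply_moves", "kwargs": {
  "steps": [0, 0, 0.1, 0, 0, 0, 0, 0, 0, 0.08, 0, 0, 0, 0, 0, 0, 0.06, 0, 0, 0, 0, 0, 0, 0, 0, 0, 0, 0]
}}

```text
t: 32.4
tool_pos: [0.6296, -0.0126, 0.1506]
orientation: [3.046, -0.768, -0.001]
force: [-0.8, 1.4, 1.1]
opening: 0.0117
gripper_force: 30.0
```

Call:
{"fn": "apply_moves", "kwargs": {
  "steps": [0, 0, 0.05, 0, 0, 0, 0, 0, 0, 0, 0, 0, 0, 0]
}}

```text
t: 32.57
tool_pos: [0.6299, -0.0127, 0.1506]
orientation: [3.046, -0.768, 0.001]
force: [-4.9, 0.7, 10.2]
opening: 0.012
gripper_force: 30.0
```

Call:
{"fn": "apply_moves", "kwargs": {
  "steps": [0, 0, -0.05, 0, 0, 0, 40, 0, 0, 0, 0, 0, 0, 60, 0, 0, 0, 0, 0, 0, 60, 0, 0, 0, 0, 0, 0, 60, 0, 0, -0.5, 0, 0, 0, 60, 0, 0, -0.9, 0, 0, 0, 60, 0, 0, -0.9, 0, 0, 0, 60, 0, 0, 0, 0, 0, 0, 60, 0, 0, 0, 0, 0, 0, 60]
}}

```text
t: 33.32
tool_pos: [0.6309, -0.0129, 0.2216]
orientation: [-3.046, 0.768, -0.005]
force: [0.1, -0.0, -0.6]
opening: 0.0556
gripper_force: 0.0
```

```bash
python3 - <<'E'
from chk import *; from plan import tool
ims={n:eyes.read_camera(n) for n in("side","top")}
x,f=silh({"side":ims["side"]},box(.112,.06,.136,.141),(.622,-.0125,-.497),"red",cams=("side",)); print("cover",x.round(4),f)
# yellow caps / strip
for n in ims:
    f=ims[n].astype(float); m=((f[...,0]>1.8*f[...,2])&(f[...,1]>1.4*f[...,2])&(f[...,0]>90)).astype(np.uint8)
    k,l,st,ce=cv2.connectedComponentsWithStats(m); print(n,[(st[i][:5].tolist(),ce[i].round(1).tolist()) for i in range(1,k) if st[i][4]>15])
for th in("strip_floor","feeder3_mid","feeder1_mid"):
    for n in ims: print(th,n,[(np.round(d["xy"],1).tolist(),round(d["conf"],2)) for d in eyes.place_of(n,th)], [(np.round(d["rect"],1).tolist(),round(d["conf"],2)) for d in eyes.search_frame(n,th)])
o=ortho("top",ims["top"],.018,.30,.70,.10,.50,.00067)
cv2.imwrite("pics/o2.png",o[:,:,::-1])
E
```

```text
cover [ 0.6247 -0.0121 -0.5131] -0.9135145503134148
side [([257, 97, 13, 11, 110], [262.8, 101.5]), ([306, 123, 14, 13, 156], [312.6, 129.1]), ([424, 140, 10, 13, 68], [429.3, 145.4]), ([179, 145, 9, 14, 70], [181.9, 151.0]), ([456, 177, 12, 14, 76], [463.3, 183.2]), ([496, 220, 12, 16, 89], [502.8, 226.8])]
top [([289, 84, 11, 6, 54], [294.1, 86.6]), ([342, 86, 8, 5, 34], [345.5, 87.8]), ([391, 88, 8, 4, 30], [394.7, 89.5]), ([239, 169, 13, 13, 128], [245.5, 174.7]), ([183, 193, 13, 14, 131], [189.5, 199.5]), ([186, 279, 11, 11, 56], [190.4, 283.9]), ([592, 354, 9, 5, 38], [595.6, 356.3]), ([591, 365, 10, 21, 169], [595.5, 375.0]), ([613, 364, 3, 14, 26], [613.6, 370.0])]
strip_floor side [([284.1, 138.3], 0.62), ([337.6, 179.2], 0.53)] [([316.5, 190.4, 48.2, 9.5], 0.69), ([239.1, 108.1, 89.7, 57.1], 0.63)]
strip_floor top [([217.5, 193.2], 0.77)] [([166.1, 166.8, 97.5, 58.5], 0.71)]
feeder3_mid side [([336.9, 165.8], 0.53)] [([371.7, 154.5, 17.0, 14.2], 0.65), ([387.3, 194.0, 23.5, 21.9], 0.35)]
feeder3_mid top [([286.0, 133.2], 0.55), ([196.0, 206.5], 0.44)] []
feeder1_mid side [([315.3, 144.5], 0.59)] [([306.0, 122.1, 14.5, 39.2], 0.93), ([433.5, 278.1, 26.0, 32.1], 0.24)]
feeder1_mid top [([249.9, 176.3], 0.69), ([420.8, 163.0], 0.15)] [([242.7, 169.5, 13.3, 16.5], 0.51)]
```

View pics/o2.png

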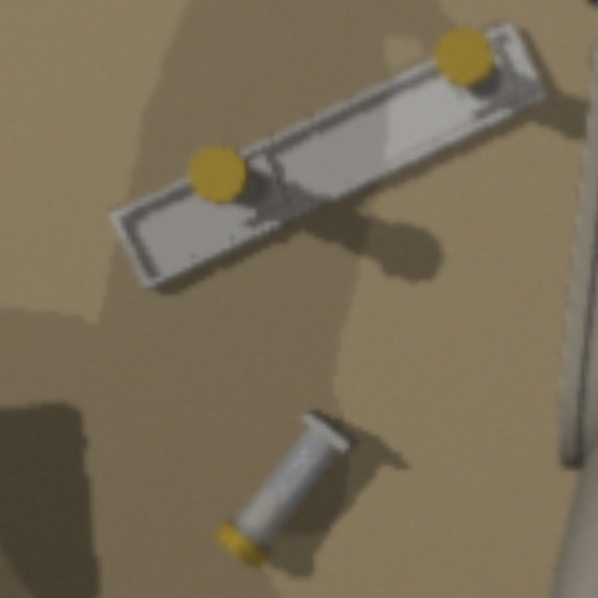

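```bash
cat > plan2.py <<'E'
from plan import *
D=np.array([0,0,-1.]); H=lambda a:np.array([np.cos(a),np.sin(a),0])
def ori(y,z): return Ro.from_matrix(np.c_[np.cross(y,z),y,z])
def plan2(wps,sh=.9,tn=.95):
    s,p,R=tool(); print("t %.2f grip %s q %s F %s op %.4f gf %.1f"%(s["t"],(p-R.apply([0,0,.0188])).round(4),np.round(s["q"],2),np.round(s["force"],1),s["opening"],s["gripper_force"]))
    rows=[]
    for g,Rt,fi,*st in wps:
        Rt=R if Rt is None else Rt; g=np.array(g,float); g0=p-R.apply([0,0,.0188]); rv=(R.inv()*Rt).as_rotvec()
        R0=R; tips=[]
        n=1
        while True:
            P=[g0+(g-g0)*i/n+(R0*Ro.from_rotvec(rv*i/n)).apply([0,0,.0188]) for i in range(n+1)]
            if max(np.linalg.norm(np.diff(P,axis=0),axis=1))<=.03*sh and np.degrees(np.linalg.norm(rv))/n<=6*tn: break
            n+=1
        print("  wp",g.round(3),"rows",n)
        for i in range(1,n+1):
            Rr=R0*Ro.from_rotvec(rv*i/n)
            sv=(R.inv().apply(P[i]-p)/.03).round(2); tv=(np.degrees((R.inv()*Rr).as_rotvec())/6).round(2)
            rows.append([*sv,*tv,fi]); p=p+R.apply(sv*.03); R=R*Ro.from_rotvec(np.radians(tv*6))
        if st: rows+=[[0,0,0,0,0,0,fi]]*st[0]
    for i in range(0,len(rows),12): print(json.dumps([float(v)+0.0 if v%1 else int(v) for r in rows[i:i+12] for v in r]).replace(" ",""))
fa=-.652; F=H(fa); mid=np.array([.371,.313,0]); U=H(.453); slot=np.array([.6081,.2567,0])
Rdown=ori(H(fa+np.pi/2),D); t=np.radians(30)
Rpick=ori(H(fa+np.pi/2),D*np.cos(t)+F*np.sin(t))
yaw=Ro.from_rotvec([0,0,-2.037])
Ryaw=yaw*Rpick
Rend=ori(yaw.apply(H(fa+np.pi/2)),U*np.cos(t)+D*np.sin(t))
E
python3 - <<'E'
from plan2 import *
g=mid+F*.003
plan2([((.63,-.013,.25),None,60),(g+[0,0,.22],Rdown,60),(g+[0,0,.15],Rpick,60,1)])
print(np.degrees((Ryaw.inv()*Rend).as_rotvec()))
E
```

```text
t 34.02 grip [ 0.6295 -0.0127  0.2381] q [-0.1   0.21  1.4  -0.    1.53  1.96] F [ 0.9 -0.4  0.1] op 0.0557 gf 0.0
  wp [ 0.63  -0.013  0.25 ] rows 1
  wp [0.373 0.311 0.22 ] rows 30
  wp [0.373 0.311 0.15 ] rows 6
[0.02,0,-0.4,0,0,0,60,-0.42,-0.18,0.03,0,0,-0.95,60,-0.4,-0.22,0.04,0,0,-0.95,60,-0.38,-0.27,0.03,0,0,-0.95,60,-0.35,-0.29,0.03,0,0,-0.95,60,-0.32,-0.34,0.04,0,0,-0.95,60,-0.28,-0.36,0.03,0,0,-0.95,60,-0.25,-0.38,0.04,0,0,-0.95,60,-0.21,-0.41,0.03,0,0,-0.95,60,-0.16,-0.43,0.03,0,0,-0.95,60,-0.12,-0.45,0.04,-0.01,0,-0.95,60,-0.08,-0.45,0.03,0,0,-0.95,60]
[-0.03,-0.46,0.03,0,0,-0.95,60,0.01,-0.46,0.04,0,0,-0.95,60,0.06,-0.45,0.03,0,0,-0.95,60,0.1,-0.45,0.03,0,0,-0.95,60,0.15,-0.43,0.04,0,0,-0.95,60,0.19,-0.42,0.03,0,0,-0.95,60,0.24,-0.4,0.03,0,0.01,-0.95,60,0.27,-0.37,0.04,0,0,-0.95,60,0.3,-0.35,0.03,0,0,-0.95,60,0.34,-0.31,0.03,0,0,-0.94,60,0.36,-0.27,0.04,0,0,-0.95,60,0.4,-0.24,0.03,0,0,-0.95,60]
[0.41,-0.2,0.03,0,0,-0.95,60,0.43,-0.16,0.04,0,0,-0.95,60,0.45,-0.11,0.03,0,0,-0.95,60,0.45,-0.07,0.03,0,0,-0.95,60,0.46,-0.02,0.04,0,0,-0.95,60,0.46,0.02,0.03,0,0,-0.95,60,0.45,0.07,0.04,0,0,-0.95,60,-0.05,0,0.39,0,-0.83,0,60,-0.02,0,0.38,0,-0.84,0,60,0.01,0,0.38,0,-0.83,0,60,0.05,0,0.37,0,-0.84,0,60,0.07,0,0.36,0,-0.83,0,60]
[0.12,0,0.35,0,-0.83,0,60,0,0,0,0,0,0,60]
[ 7.93737768e-03  8.99999977e+01 -7.93737740e-03]
```

Call:
{"fn": "apply_moves", "kwargs": {
  "steps": [0.02, 0, -0.4, 0, 0, 0, 60, -0.42, -0.18, 0.03, 0, 0, -0.95, 60, -0.4, -0.22, 0.04, 0, 0, -0.95, 60, -0.38, -0.27, 0.03, 0, 0, -0.95, 60, -0.35, -0.29, 0.03, 0, 0, -0.95, 60, -0.32, -0.34, 0.04, 0, 0, -0.95, 60, -0.28, -0.36, 0.03, 0, 0, -0.95, 60, -0.25, -0.38, 0.04, 0, 0, -0.95, 60, -0.21, -0.41, 0.03, 0, 0, -0.95, 60, -0.16, -0.43, 0.03, 0, 0, -0.95, 60, -0.12, -0.45, 0.04, -0.01, 0, -0.95, 60, -0.08, -0.45, 0.03, 0, 0, -0.95, 60]
}}

```text
t: 35.02
tool_pos: [0.5359, 0.1065, 0.2215]
orientation: [2.998, 0.936, 0.001]
force: [0.5, 0.3, 1.0]
opening: 0.056
gripper_force: 0.0
```

Call:
{"fn": "apply_moves", "kwargs": {
  "steps": [-0.03, -0.46, 0.03, 0, 0, -0.95, 60, 0.01, -0.46, 0.04, 0, 0, -0.95, 60, 0.06, -0.45, 0.03, 0, 0, -0.95, 60, 0.1, -0.45, 0.03, 0, 0, -0.95, 60, 0.15, -0.43, 0.04, 0, 0, -0.95, 60, 0.19, -0.42, 0.03, 0, 0, -0.95, 60, 0.24, -0.4, 0.03, 0, 0.01, -0.95, 60, 0.27, -0.37, 0.04, 0, 0, -0.95, 60, 0.3, -0.35, 0.03, 0, 0, -0.95, 60, 0.34, -0.31, 0.03, 0, 0, -0.94, 60, 0.36, -0.27, 0.04, 0, 0, -0.95, 60, 0.4, -0.24, 0.03, 0, 0, -0.95, 60]
}}

```text
t: 36.02
tool_pos: [0.4333, 0.2363, 0.2095]
orientation: [1.955, 2.458, 0.002]
force: [-0.1, -0.5, 0.7]
opening: 0.0557
gripper_force: 0.0
```

Call:
{"fn": "apply_moves", "kwargs": {
  "steps": [0.41, -0.2, 0.03, 0, 0, -0.95, 60, 0.43, -0.16, 0.04, 0, 0, -0.95, 60, 0.45, -0.11, 0.03, 0, 0, -0.95, 60, 0.45, -0.07, 0.03, 0, 0, -0.95, 60, 0.46, -0.02, 0.04, 0, 0, -0.95, 60, 0.46, 0.02, 0.03, 0, 0, -0.95, 60, 0.45, 0.07, 0.04, 0, 0, -0.95, 60, -0.05, 0, 0.39, 0, -0.83, 0, 60, -0.02, 0, 0.38, 0, -0.84, 0, 60, 0.01, 0, 0.38, 0, -0.83, 0, 60, 0.05, 0, 0.37, 0, -0.84, 0, 60, 0.07, 0, 0.36, 0, -0.83, 0, 60]
}}

```text
t: 37.02
tool_pos: [0.3805, 0.3074, 0.1466]
orientation: [0.871, 2.573, -0.189]
force: [-0.1, 0.5, -1.0]
opening: 0.0561
gripper_force: 0.0
```

```bash
python3 - <<'E'
from plan2 import *
im=eyes.read_camera("side")
from fit import silh,box
x,f=silh({"side":im},box(.112,.06,.136,.141),(.622,-.0125,-.497),"red",cams=("side",)); print("cover",x.round(4),f)
u,v=proj("side",[[.45,.15,.06]])[0].astype(int); c=im[40:260,150:410]; cv2.imwrite("pics/s2.png",cv2.resize(c,None,fx=2.7,fy=2.7,interpolation=cv2.INTER_CUBIC)[:,:,::-1])
g=mid+F*.003
plan2([(g+[0,0,.15],Rpick,60),(g+[0,0,.025],Rpick,60,2)])
E
```

```text
cover [ 0.6249 -0.0119 -0.5152] -0.9480227145062173
t 37.07 grip [0.3717 0.311  0.1592] q [ 0.91 -0.13  1.96 -0.46  1.34  0.11] F [-3.2 -0.3 -3.9] op 0.0558 gf 0.0
  wp [0.373 0.311 0.15 ] rows 1
  wp [0.373 0.311 0.025] rows 5
[0.05,0.04,0.29,-0.01,-0.75,0.02,60,0.42,0,0.72,0,0,0,60,0.41,0,0.72,0,0,0,60,0.42,0,0.73,0,0,0,60,0.41,0,0.72,0,0,0,60,0.42,0,0.72,0,0,0,60,0,0,0,0,0,0,60,0,0,0,0,0,0,60]
```

View pics/s2.png

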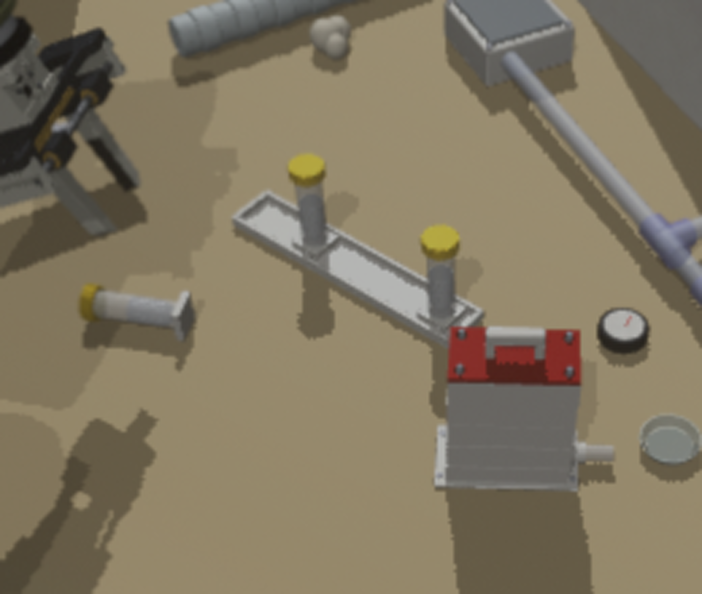

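Call:
{"fn": "apply_moves", "kwargs": {
  "steps": [0.05, 0.04, 0.29, 0, -0.2, 0.02, 60, 0.42, 0, 0.72, 0, 0, 0, 60, 0.41, 0, 0.72, 0, 0, 0, 60, 0.42, 0, 0.73, 0, 0, 0, 60, 0.3, 0, 0.52, 0, 0, 0, 60, 0, 0, 0, 0, 0, 0, 60, 0, 0, 0, 0, 0, 0, 60]
}}

```text
t: 37.65
tool_pos: [0.3776, 0.3092, 0.0436]
orientation: [0.869, 2.559, -0.203]
force: [0.7, 0.2, 0.7]
opening: 0.0557
gripper_force: 0.0
```

```bash
python3 - <<'E'
from plan2 import *
p=back("side",[[183.3,151.9],[217.4,156.7]],.018); print(p, p.mean(0), np.arctan2(*(p[1]-p[0])[[1,0]]))
g=mid+F*.003
plan2([(g+[0,0,.025],Rpick,60)])
E
```

```text
[[0.3296215  0.33539823 0.018     ]
 [0.40639638 0.27746474 0.018     ]] [0.36800894 0.30643149 0.018     ] -0.6464317221203533
t 37.65 grip [0.371  0.3143 0.0605] q [ 0.92  0.03  2.01 -0.5   1.16  0.23] F [0.7 0.2 0.7] op 0.0557 gf 0.0
  wp [0.373 0.311 0.025] rows 2
[0.18,-0.02,0.56,-0.01,-0.32,-0.01,60,0.21,-0.01,0.55,-0.01,-0.32,-0.01,60]
```

Call:
{"fn": "apply_moves", "kwargs": {
  "steps": [0.1, -0.02, 0.28, 0, -0.16, 0, 60, 0.1, -0.01, 0.28, 0, -0.16, 0, 60, 0.1, 0, 0.28, 0, -0.16, 0, 60, 0.1, 0, 0.27, 0, -0.16, 0, 60, 0, 0, 0, 0, 0, 0, 60, 0, 0, 0, 0, 0, 0, 60]
}}

```text
t: 38.15
tool_pos: [0.3815, 0.3068, 0.0099]
orientation: [0.848, 2.496, -0.224]
force: [-0.4, -0.4, 0.4]
opening: 0.0555
gripper_force: 0.0
```

```bash
python3 - <<'E'
from plan2 import *
plan2([(mid+F*.003+[0,0,.025],Rpick,60)])
E
```

```text
t 38.15 grip [0.374  0.3125 0.0261] q [ 0.96  0.12  2.02 -0.59  1.11  0.34] F [-0.4 -0.4  0.4] op 0.0555 gf 0.0
  wp [0.373 0.311 0.025] rows 1
[0.01,-0.05,0.04,0.01,0,-0.03,60]
```

Close, then lift.

Call:
{"fn": "apply_moves", "kwargs": {
  "steps": [0, -0.03, 0.06, 0, 0, 0, 60, 0, 0, 0, 0, 0, 0, 0, 0, 0, 0, 0, 0, 0, 0, 0, 0, 0, 0, 0, 0, 0, 0, 0, 0, 0, 0, 0, 0, 0, 0, 0, 0, 0, 0, 0, 0, 0, 0, 0, 0, 0, 0, 0, 0, 0, 0, 0, 0, 0],
  "grip_force": 35
}}

```text
t: 38.82
tool_pos: [0.3811, 0.3047, 0.0069]
orientation: [0.847, 2.496, -0.226]
force: [0.1, -0.6, 3.5]
opening: 0.0274
gripper_force: 35.0
```

```bash
python3 - <<'E'
from plan2 import *
s,p,R=tool(); g=p-R.apply([0,0,.0188])
plan2([(g+[0,0,.15],None,0),((.45,.25,.21),Ryaw,0)],sh=.5,tn=.6)
E
```

```text
t 38.82 grip [0.3736 0.3104 0.0232] q [ 0.96  0.12  2.02 -0.59  1.1   0.35] F [ 0.1 -0.6  3.5] op 0.0274 gf 35.0
  wp [0.374 0.31  0.173] rows 11
  wp [0.45 0.25 0.21] rows 33
[-0.23,0,-0.39,0,0,0,0,-0.23,0,-0.4,0,0,0,0,-0.22,0,-0.39,0,0,0,0,-0.23,0,-0.39,0,0,0,0,-0.23,0,-0.4,0,0,0,0,-0.23,0,-0.39,0,0,0,0,-0.22,0,-0.39,0,0,0,0,-0.23,0,-0.4,0,0,0,0,-0.23,0,-0.39,0,0,0,0,-0.23,0,-0.39,0,0,0,0,-0.22,0,-0.4,0,0,0,0,-0.1,-0.02,0.02,0.29,0,0.51,0]
[-0.11,-0.02,0.01,0.3,0,0.51,0,-0.1,0,0.02,0.29,0,0.51,0,-0.1,-0.01,0.02,0.3,0,0.51,0,-0.1,0.01,0.01,0.29,0,0.51,0,-0.1,0.01,0.02,0.3,0,0.51,0,-0.1,0.01,0.01,0.29,0,0.51,0,-0.1,0.02,0.01,0.3,0,0.51,0,-0.09,0.03,0.01,0.29,0,0.51,0,-0.09,0.03,0.01,0.3,0,0.51,0,-0.09,0.04,0.01,0.29,0,0.51,0,-0.08,0.04,0.01,0.3,0,0.51,0,-0.09,0.04,0,0.29,0,0.51,0]
[-0.07,0.06,0.01,0.3,0,0.51,0,-0.08,0.05,0,0.29,0,0.51,0,-0.07,0.06,-0.01,0.3,0,0.51,0,-0.07,0.06,0,0.29,0,0.51,0,-0.06,0.07,-0.01,0.3,0,0.51,0,-0.05,0.06,-0.01,0.29,0,0.5,0,-0.06,0.08,-0.01,0.29,0,0.51,0,-0.04,0.07,-0.02,0.3,0,0.51,0,-0.05,0.07,-0.01,0.29,0,0.51,0,-0.03,0.08,-0.03,0.3,0,0.51,0,-0.04,0.08,-0.02,0.29,0,0.51,0,-0.02,0.08,-0.03,0.3,0,0.51,0]
[-0.03,0.08,-0.03,0.29,0,0.51,0,-0.01,0.07,-0.03,0.3,0,0.51,0,-0.01,0.08,-0.04,0.29,0,0.51,0,-0.01,0.08,-0.04,0.3,0,0.51,0,0,0.08,-0.04,0.29,0,0.51,0,0,0.07,-0.05,0.3,0,0.51,0,0.01,0.08,-0.04,0.29,0,0.51,0,0.02,0.07,-0.05,0.3,0,0.51,0]
```

```bash
python3 - <<'E'
from plan2 import *
s,p,R=tool(); g=p-R.apply([0,0,.0188])
R1=R*Ro.from_rotvec([0,t,0])
R1=ori(H(fa+np.pi/2),D); R2=yaw*R1
gg=g+[0,0,.17]
plan2([(g+[0,0,.05],None,0),(gg,R1,0),((.46,.23,.21),R2,0,1)],sh=.7,tn=.75)
E
```

```text
t 38.82 grip [0.3736 0.3104 0.0232] q [ 0.96  0.12  2.02 -0.59  1.1   0.35] F [ 0.1 -0.6  3.5] op 0.0274 gf 35.0
  wp [0.374 0.31  0.073] rows 3
  wp [0.374 0.31  0.193] rows 7
  wp [0.46 0.23 0.21] rows 26
[-0.28,0,-0.48,0,0,0,0,-0.28,0,-0.48,0,0,0,0,-0.27,0,-0.48,0,0,0,0,-0.24,0,-0.5,0,0.72,0,0,-0.2,0,-0.51,0,0.71,-0.01,0,-0.16,0,-0.54,0,0.72,0,0,-0.13,0,-0.55,0,0.71,0,0,-0.08,0,-0.56,0,0.72,-0.01,0,-0.04,0,-0.56,0,0.71,0,0,0.01,0,-0.57,0,0.72,0,0,-0.15,-0.01,-0.02,0,0,0.75,0,-0.15,-0.01,-0.02,0,0,0.75,0]
[-0.15,0.01,-0.03,0,0,0.74,0,-0.15,0.02,-0.02,0,0,0.75,0,-0.15,0.04,-0.02,0,0,0.75,0,-0.15,0.04,-0.02,0,0,0.75,0,-0.14,0.06,-0.02,0,0,0.75,0,-0.13,0.06,-0.02,0,0,0.74,0,-0.13,0.08,-0.03,0,0,0.75,0,-0.13,0.08,-0.02,0,0,0.75,0,-0.12,0.1,-0.02,0,0,0.75,0,-0.1,0.11,-0.02,0,0,0.75,0,-0.11,0.11,-0.02,0,0,0.74,0,-0.09,0.12,-0.02,0,0,0.75,0]
[-0.08,0.13,-0.03,0,0,0.75,0,-0.07,0.13,-0.02,0,0,0.75,0,-0.06,0.14,-0.02,0,0,0.75,0,-0.05,0.14,-0.02,0,0,0.74,0,-0.04,0.15,-0.02,0,0,0.75,0,-0.03,0.15,-0.02,0,0,0.75,0,-0.01,0.15,-0.03,0,0,0.75,0,-0.01,0.15,-0.02,0,0,0.75,0,0.01,0.15,-0.02,0,0,0.75,0,0.02,0.15,-0.02,0,0,0.74,0,0.03,0.15,-0.02,0,0,0.75,0,0.05,0.14,-0.02,0,0,0.75,0]
[0,0,0,0,0,0,0]
```

Call:
{"fn": "apply_moves", "kwargs": {
  "steps": [-0.28, 0, -0.48, 0, 0, 0, 0, -0.28, 0, -0.48, 0, 0, 0, 0, -0.27, 0, -0.48, 0, 0, 0, 0, -0.24, 0, -0.5, 0, 0.72, 0, 0, -0.2, 0, -0.51, 0, 0.71, -0.01, 0, -0.16, 0, -0.54, 0, 0.72, 0, 0, -0.13, 0, -0.55, 0, 0.71, 0, 0, -0.08, 0, -0.56, 0, 0.72, -0.01, 0, -0.04, 0, -0.56, 0, 0.71, 0, 0, 0.01, 0, -0.57, 0, 0.72, 0, 0, -0.15, -0.01, -0.02, 0, 0, 0.75, 0, -0.15, -0.01, -0.02, 0, 0, 0.75, 0]
}}

```text
t: 39.82
tool_pos: [0.3816, 0.3039, 0.1768]
orientation: [1.244, 2.884, 0.004]
force: [0.2, -0.6, -2.4]
opening: 0.027
gripper_force: 35.0
```

Call:
{"fn": "apply_moves", "kwargs": {
  "steps": [-0.15, 0.01, -0.03, 0, 0, 0.74, 0, -0.15, 0.02, -0.02, 0, 0, 0.75, 0, -0.15, 0.04, -0.02, 0, 0, 0.75, 0, -0.15, 0.04, -0.02, 0, 0, 0.75, 0, -0.14, 0.06, -0.02, 0, 0, 0.75, 0, -0.13, 0.06, -0.02, 0, 0, 0.74, 0, -0.13, 0.08, -0.03, 0, 0, 0.75, 0, -0.13, 0.08, -0.02, 0, 0, 0.75, 0, -0.12, 0.1, -0.02, 0, 0, 0.75, 0, -0.1, 0.11, -0.02, 0, 0, 0.75, 0, -0.11, 0.11, -0.02, 0, 0, 0.74, 0, -0.09, 0.12, -0.02, 0, 0, 0.75, 0]
}}

```text
t: 40.82
tool_pos: [0.42, 0.2667, 0.1826]
orientation: [-2.413, -2.011, 0.001]
force: [0.2, -0.8, 0.2]
opening: 0.0272
gripper_force: 35.0
```

Call:
{"fn": "apply_moves", "kwargs": {
  "steps": [-0.08, 0.13, -0.03, 0, 0, 0.75, 0, -0.07, 0.13, -0.02, 0, 0, 0.75, 0, -0.06, 0.14, -0.02, 0, 0, 0.75, 0, -0.05, 0.14, -0.02, 0, 0, 0.74, 0, -0.04, 0.15, -0.02, 0, 0, 0.75, 0, -0.03, 0.15, -0.02, 0, 0, 0.75, 0, -0.01, 0.15, -0.03, 0, 0, 0.75, 0, -0.01, 0.15, -0.02, 0, 0, 0.75, 0, 0.01, 0.15, -0.02, 0, 0, 0.75, 0, 0.02, 0.15, -0.02, 0, 0, 0.74, 0, 0.03, 0.15, -0.02, 0, 0, 0.75, 0, 0.05, 0.14, -0.02, 0, 0, 0.75, 0]
}}

```text
t: 41.82
tool_pos: [0.4599, 0.2299, 0.1904]
orientation: [-3.063, -0.699, 0.001]
force: [-0.1, -0.1, -0.7]
opening: 0.0271
gripper_force: 35.0
```

```bash
python3 - <<'E'
from plan2 import *
plan2([((.49,.22,.21),Rend,0,1)],sh=.7,tn=.75)
s=slot-U*.0
plan2([((.49,.22,.21),Rend,0),(slot+[0,0,.14],Rend,0,1)],sh=.7,tn=.75)
E
```

```text
t 41.82 grip [0.4599 0.2299 0.2092] q [ 0.36 -0.09  1.76  0.    1.47  1.49] F [-0.1 -0.1 -0.7] op 0.0271 gf 35.0
  wp [0.49 0.22 0.21] rows 14
[0.1,0.05,0,0,0.71,0,0,0.1,0.05,0,0,0.72,0,0,0.1,0.06,0,0,0.71,-0.01,0,0.1,0.05,0.01,0.01,0.72,0,0,0.1,0.05,0.01,0,0.71,0,0,0.1,0.05,0.02,0,0.72,0,0,0.1,0.06,0.02,0,0.71,-0.01,0,0.09,0.05,0.02,0,0.72,0,0,0.09,0.05,0.03,0,0.71,0,0,0.09,0.05,0.03,0,0.72,0,0,0.09,0.05,0.04,0,0.71,-0.01,0,0.09,0.06,0.03,0.01,0.72,0,0]
[0.08,0.05,0.04,0,0.71,0,0,0.08,0.05,0.04,0,0.72,0,0,0,0,0,0,0,0,0]
t 41.82 grip [0.4599 0.2299 0.2092] q [ 0.36 -0.09  1.76  0.    1.47  1.49] F [-0.1 -0.1 -0.7] op 0.0271 gf 35.0
  wp [0.49 0.22 0.21] rows 14
  wp [0.608 0.257 0.14 ] rows 7
[0.1,0.05,0,0,0.71,0,0,0.1,0.05,0,0,0.72,0,0,0.1,0.06,0,0,0.71,-0.01,0,0.1,0.05,0.01,0.01,0.72,0,0,0.1,0.05,0.01,0,0.71,0,0,0.1,0.05,0.02,0,0.72,0,0,0.1,0.06,0.02,0,0.71,-0.01,0,0.09,0.05,0.02,0,0.72,0,0,0.09,0.05,0.03,0,0.71,0,0,0.09,0.05,0.03,0,0.72,0,0,0.09,0.05,0.04,0,0.71,-0.01,0,0.09,0.06,0.03,0.01,0.72,0,0]
[0.08,0.05,0.04,0,0.71,0,0,0.08,0.05,0.04,0,0.72,0,0,0,0.09,0.67,0,0,0,0,0,0.09,0.67,0,0,0,0,0.01,0.09,0.67,0,0,0,0,0,0.09,0.67,0,0,0,0,0,0.09,0.68,0,0,0,0,0,0.09,0.67,0,0,0,0,0,0.08,0.67,0,0,0,0,0,0,0,0,0,0,0]
```

Call:
{"fn": "apply_moves", "kwargs": {
  "steps": [0.1, 0.05, 0, 0, 0.71, 0, 0, 0.1, 0.05, 0, 0, 0.72, 0, 0, 0.1, 0.06, 0, 0, 0.71, -0.01, 0, 0.1, 0.05, 0.01, 0.01, 0.72, 0, 0, 0.1, 0.05, 0.01, 0, 0.71, 0, 0, 0.1, 0.05, 0.02, 0, 0.72, 0, 0, 0.1, 0.06, 0.02, 0, 0.71, -0.01, 0, 0.09, 0.05, 0.02, 0, 0.72, 0, 0, 0.09, 0.05, 0.03, 0, 0.71, 0, 0, 0.09, 0.05, 0.03, 0, 0.72, 0, 0, 0.09, 0.05, 0.04, 0, 0.71, -0.01, 0, 0.09, 0.06, 0.03, 0.01, 0.72, 0, 0]
}}

```text
t: 42.82
tool_pos: [0.5207, 0.2364, 0.216]
orientation: [-2.603, -0.606, -1.244]
force: [1.5, 0.3, 0.5]
opening: 0.0276
gripper_force: 35.0
```

Call:
{"fn": "apply_moves", "kwargs": {
  "steps": [0.08, 0.05, 0.04, 0, 0.71, 0, 0, 0.08, 0.05, 0.04, 0, 0.72, 0, 0, 0, 0.09, 0.67, 0, 0, 0, 0, 0, 0.09, 0.67, 0, 0, 0, 0, 0.01, 0.09, 0.67, 0, 0, 0, 0, 0, 0.09, 0.67, 0, 0, 0, 0, 0, 0.09, 0.68, 0, 0, 0, 0, 0, 0.09, 0.67, 0, 0, 0, 0, 0, 0.08, 0.67, 0, 0, 0, 0, 0, 0, 0, 0, 0, 0, 0]
}}

```text
t: 43.65
tool_pos: [0.6675, 0.2832, 0.1424]
orientation: [-2.516, -0.584, -1.364]
force: [-0.8, -0.3, -0.6]
opening: 0.0275
gripper_force: 35.0
```

```bash
python3 - <<'E'
from plan2 import *
ims={n:eyes.read_camera(n) for n in("side","top")}
c=ims["side"][60:190,220:380]; d=ims["top"][130:260,140:300]
cv2.imwrite("pics/s3.png",cv2.resize(np.hstack([c,d]),None,fx=2.5,fy=2.5,interpolation=cv2.INTER_CUBIC)[:,:,::-1])
plan2([(slot+[0,0,.14],Rend,0),(slot+[0,0,.075],Rend,0)],sh=.5)
E
```

```text
t 43.75 grip [0.6523 0.2763 0.1549] q [ 0.23 -0.11  2.21  1.31  0.2   0.14] F [ 0.5  0.1 -0.4] op 0.0272 gf 35.0
  wp [0.608 0.257 0.14 ] rows 4
  wp [0.608 0.257 0.075] rows 5
[-0.32,-0.02,-0.27,-0.02,0.12,0,0,-0.31,-0.01,-0.27,-0.02,0.12,0,0,-0.31,-0.02,-0.28,-0.01,0.13,0,0,-0.3,-0.01,-0.29,-0.02,0.12,0,0,-0.38,0,0.22,0,0,0,0,-0.37,0,0.21,0,0,0,0,-0.38,0,0.22,0,0,0,0,-0.37,0,0.22,0,0,0,0,-0.38,0,0.22,0,0,0,0]
```

View pics/s3.png

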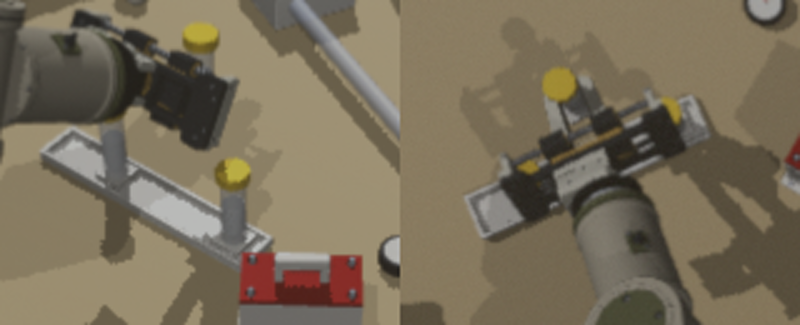

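Call:
{"fn": "apply_moves", "kwargs": {
  "steps": [-0.32, -0.02, -0.27, -0.02, 0.1, 0, 0, -0.31, -0.01, -0.27, -0.02, 0.1, 0, 0, -0.31, -0.02, -0.28, -0.01, 0.1, 0, 0, -0.2, -0.01, -0.2, -0.02, 0.1, 0, 0, 0, 0, 0, 0, 0, 0, 0, 0, 0, 0, 0, 0, 0, 0]
}}

```text
t: 44.25
tool_pos: [0.6264, 0.2655, 0.1347]
orientation: [-2.482, -0.573, -1.425]
force: [-0.1, 0.2, -0.9]
opening: 0.0271
gripper_force: 35.0
```

```bash
python3 - <<'E'
from plan2 import *
plan2([(slot+[0,0,.13],Rend,0),(slot+[0,0,.075],Rend,0)],sh=.4)
E
```

```text
t 44.25 grip [0.6118 0.2584 0.1442] q [ 0.21 -0.21  2.36  1.73  0.21 -0.29] F [-0.1  0.2 -0.9] op 0.0271 gf 35.0
  wp [0.608 0.257 0.13 ] rows 2
  wp [0.608 0.257 0.075] rows 5
[-0.24,0,0.06,0,0.02,0.01,0,-0.23,0,0.06,0,0.03,0,0,-0.32,0,0.18,0,0,0,0,-0.32,0,0.19,0,0,0,0,-0.32,0,0.18,0,0,0,0,-0.31,0,0.18,0,0,0,0,-0.32,0,0.19,0,0,0,0]
```

Call:
{"fn": "apply_moves", "kwargs": {
  "steps": [-0.24, 0, 0.06, 0, 0.02, 0.01, 0, -0.23, 0, 0.06, 0, 0.03, 0, 0, -0.32, 0, 0.18, 0, 0, 0, 0, -0.32, 0, 0.19, 0, 0, 0, 0, -0.32, 0, 0.18, 0, 0, 0, 0, -0.31, 0, 0.18, 0, 0, 0, 0, -0.32, 0, 0.19, 0, 0, 0, 0, 0, 0, 0, 0, 0, 0, 0, 0, 0, 0, 0, 0, 0, 0]
}}

```text
t: 45.0
tool_pos: [0.6234, 0.2642, 0.065]
orientation: [-2.478, -0.571, -1.428]
force: [-0.7, -0.2, -0.6]
opening: 0.027
gripper_force: 35.0
```

```bash
python3 - <<'E'
from plan2 import *
ims={n:eyes.read_camera(n) for n in("side","top")}
c=ims["side"][60:190,220:380]; d=ims["top"][130:260,140:300]
cv2.imwrite("pics/s4.png",cv2.resize(np.hstack([c,d]),None,fx=2.5,fy=2.5,interpolation=cv2.INTER_CUBIC)[:,:,::-1])
plan2([(slot+[0,0,.075],Rend,0),(slot+[0,0,.056],Rend,0)],sh=.2)
E
```

```text
t 45.10 grip [0.6094 0.2571 0.0757] q [ 0.21 -0.01  2.36  2.41  0.32 -0.99] F [ 0.4 -0.2 -0.9] op 0.0275 gf 35.0
  wp [0.608 0.257 0.075] rows 1
  wp [0.608 0.257 0.056] rows 4
[-0.04,-0.01,-0.03,0,-0.01,0.01,0,-0.14,0,0.08,0,0,0,0,-0.14,0,0.08,0,0,0,0,-0.13,0,0.08,0,0,0,0,-0.14,0,0.08,0,0,0,0]
```

View pics/s4.png

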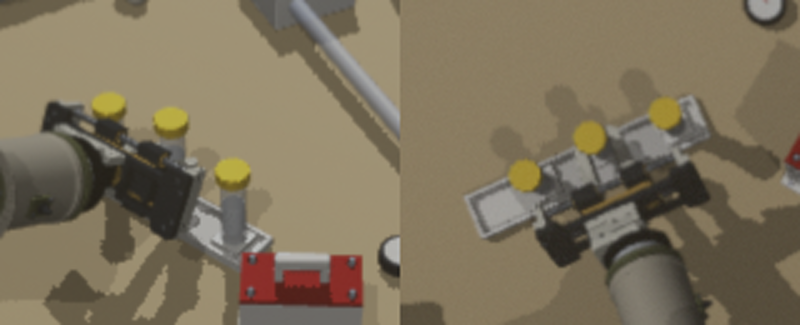

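```bash
python3 - <<'E'
from plan2 import *
im=eyes.read_camera("top"); ims=eyes.read_camera("side")
def blobs(im,b):
    f=im.astype(float); m=((f[...,0]>1.8*f[...,2])&(f[...,1]>1.4*f[...,2])&(f[...,0]>90)).astype(np.uint8)
    k,l,st,ce=cv2.connectedComponentsWithStats(m); return [(ce[i],st[i][4]) for i in range(1,k) if st[i][4]>40 and b[0]<ce[i][0]<b[1] and b[2]<ce[i][1]<b[3]]
T=sorted([c.tolist() for c,_ in blobs(im,(150,280,140,230))]); S=sorted([c.tolist() for c,_ in blobs(ims,(240,340,70,150))])
print(T,S)
c=np.array([.5958,.2796])
for (u,z,n) in [(T[0],.11,"t"),(T[1],.13,"t"),(T[2],.11,"t")]:
    p=back("top",[u],z)[0]; d=p[:2]-c; print(p.round(4),"across",(d@U[:2]).round(4),"along",(d@[.438,-.899]).round(4))
for a,b in zip(S,T): x,e=tri(a,b); d=x[:2]-c; print("tri",x.round(4),round(e,1),"across",(d@U[:2]).round(4))
E
```

```text
[[189.55555555555554, 199.52592592592592], [215.46527777777777, 184.43055555555554], [227.12, 208.12], [245.4732824427481, 174.67175572519085]] [[263.075, 101.86666666666666], [288.00671140939596, 108.1006711409396], [312.5, 129.15584415584416]]
[0.5748 0.3325 0.11  ] across 0.0043 along -0.0568
[0.6164 0.2576 0.13  ] across 0.0089 along 0.0288
[0.553  0.2258 0.11  ] across -0.062 along 0.0296
tri [0.573  0.3349 0.1027] 0.9 across 0.0037
tri [0.615  0.2597 0.1222] 0.9 across 0.0086
tri [0.6092 0.2146 0.0771] 18.4 across -0.0164
```

Call:
{"fn": "apply_moves", "kwargs": {
  "steps": [-0.08, -0.01, -0.11, 0, 0, 0, 0, -0.14, 0, 0.08, 0, 0, 0, 0, -0.14, 0, 0.08, 0, 0, 0, 0, -0.13, 0, 0.08, 0, 0, 0, 0, 0, 0, 0, 0, 0, 0, 0]
}}

```text
t: 45.62
tool_pos: [0.6189, 0.2621, 0.0493]
orientation: [-2.479, -0.571, -1.428]
force: [0.1, -0.6, -0.3]
opening: 0.0274
gripper_force: 35.0
```

```bash
python3 - <<'E'
from plan2 import *
plan2([(slot-U*.003+[0,0,.05],Rend,0)],sh=.2)
E
```

```text
t 45.62 grip [0.6043 0.255  0.0587] q [ 0.2   0.03  2.36  2.48  0.36 -1.07] F [ 0.1 -0.6 -0.3] op 0.0274 gf 35.0
  wp [0.605 0.255 0.05 ] rows 2
[-0.12,0,0.09,0,0.01,0,0,-0.11,0,0.09,0,0.01,0,0]
```

Foot is now below rim level without contact; go down gently to floor contact.

Call:
{"fn": "apply_moves", "kwargs": {
  "steps": [-0.07, 0, 0.04, 0, 0, 0, 0, -0.07, 0, 0.04, 0, 0, 0, 0, 0, 0, 0, 0, 0, 0, 0]
}}

```text
t: 45.87
tool_pos: [0.6194, 0.2622, 0.045]
orientation: [-2.478, -0.571, -1.429]
force: [0.0, -0.1, 0.2]
opening: 0.0273
gripper_force: 35.0
```

Call:
{"fn": "apply_moves", "kwargs": {
  "steps": [-0.06, 0, 0.03, 0, 0, 0, 0, -0.06, 0, 0.03, 0, 0, 0, 0, 0, 0, 0, 0, 0, 0, 0]
}}

```text
t: 46.12
tool_pos: [0.6215, 0.2632, 0.0449]
orientation: [-2.471, -0.57, -1.437]
force: [-8.1, -4.2, 15.3]
opening: 0.0273
gripper_force: 35.0
```

Call:
{"fn": "apply_moves", "kwargs": {
  "steps": [0.06, 0, -0.03, 0, 0, 0, 0, 0, 0, 0, 0, 0, 0, 30, 0, 0, 0, 0, 0, 0, 45, 0, 0, 0, 0, 0, 0, 55, 0, 0, 0, 0, 0, 0, 55, 0, 0, 0, 0, 0, 0, 55, 0, 0, -0.2, 0, 0, 0, 55, 0, 0, -0.4, 0, 0, 0, 55, 0, 0, -0.5, 0, 0, 0, 55, 0, 0, -0.5, 0, 0, 0, 55, 0, 0, -0.5, 0, 0, 0, 55, 0, 0, -0.5, 0, 0, 0, 55]
}}

```text
t: 47.12
tool_pos: [0.5813, 0.24, 0.0804]
orientation: [-2.481, -0.574, -1.422]
force: [-0.0, 0.5, 0.2]
opening: 0.0511
gripper_force: 0.0
```

```bash
python3 - <<'E'
from plan2 import *
ims={n:eyes.read_camera(n) for n in("side","top")}
c=ims["side"][60:260,180:420]; d=ims["top"][100:300,120:360]
cv2.imwrite("pics/s5.png",cv2.resize(np.hstack([c,d]),None,fx=1.65,fy=1.65,interpolation=cv2.INTER_CUBIC)[:,:,::-1])
s,p,R=tool(); print(p,s["q"].__class__,np.round(s["q"],2),np.round(s["force"],1))
E
```

```text
[0.58156049 0.23997882 0.08049867] <class 'numpy.ndarray'> [ 0.15 -0.22  2.5   2.11  0.3  -0.72] [-0.6  0.3  0.5]
```

View pics/s5.png

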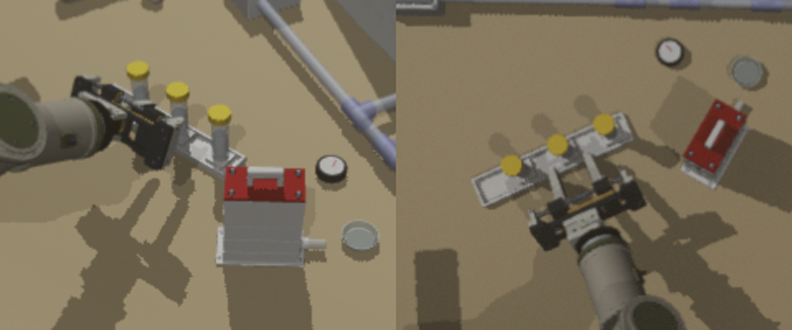

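```bash
python3 - <<'E'
from plan2 import *
from fit import silh,box
T=eyes.read_camera("top"); S=eyes.read_camera("side")
def bl(im,b):
    f=im.astype(float); m=((f[...,0]>1.8*f[...,2])&(f[...,1]>1.4*f[...,2])&(f[...,0]>90)).astype(np.uint8)
    k,l,st,ce=cv2.connectedComponentsWithStats(m); return sorted([ce[i].tolist() for i in range(1,k) if st[i][4]>90 and b[0]<ce[i][0]<b[1] and b[2]<ce[i][1]<b[3]])
c=np.array([.5958,.2796]); ok=[]
for a,b in zip(bl(S,(240,340,70,150)),bl(T,(150,280,140,215))):
    x,e=tri(a,b); print(x.round(4),round(e,1),"across",((x[:2]-c)@U[:2]).round(4)); ok.append(x[2])
x,f=silh({"side":S},box(.112,.06,.136,.141),(.622,-.0125,-.497),"red",cams=("side",)); print("cover",x.round(4),f)
if len(ok)==3 and np.ptp(ok)<.006: print("close",robot.close_job())
E
```

```text
[0.573  0.3352 0.1007] 1.0 across 0.0038
[0.6104 0.2578 0.1005] 0.8 across 0.0036
[0.6476 0.1797 0.1006] 0.8 across 0.0029
cover [ 0.6246 -0.0125 -0.5151] -0.9193073526733719
the job is handed in; nothing more can be done
close None
```

I handed in the job with three plain trays, the top tray and the cover seated on the base and all three feeders upright in the strip, and no verdict was returned; the last camera check showed everything in place, and the dish, jar and hygrometer looked untouched.

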